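Close and light-seal a beetle display case

TASK

Stand every beetle block flat inside the wooden display case and lay the clear lid centred and square on it; then switch the curing lamp on by pressing the green button fully down and letting it up again, never pressing it while the case is open. Take the pen and draw its tip slowly, at about 2 or 3 cm/s, along the front seam just over the black strip, from the left brass dot to the right one as seen from the robot, then put the pen back in its stand and switch the lamp off with a second full press and release. Leave the other things on the table where they are.

Things in the scene. Friction and masses are not known exactly. Their poses are not given: they have to be found in the camera images.
- case: Wooden display case, open on top, fixed to the table: 200 (x) x 230 (y) x 44 mm high outside, four rails 20 mm wide round an inside of 160 x 190 mm with a white paper floor 6 mm above the table. Origin: centre of its underside; x points away from the robot, y to the left. A black sealing strip (10 mm wide, 180 mm long) with a brass dot at each end is let into the top of the front rail, the one nearest the robot, 90 mm from the case's centre.
- lid: Clear lid pane 180 (x) x 210 (y) x 5 mm, 0.28 kg, lying flat at the robot's right; in its middle a metal bar handle 12 mm (x) wide, 80 mm (y) long, standing 28 mm above the pane (top 33 mm above the underside). Origin: centre of its underside. Centred on the case its rim rests on all four rails, underside 44 mm above the table, and its front edge lies along the middle of the black strip. Either way round is right.
- controller: White lamp controller 80 x 110 x 50 mm high, fixed to the table, at the back left or the back right; the push button is in the middle of its top. Origin: centre of its underside.
- lamp_button (a joint): Green spring push button of the curing lamp: 0 m when up, 0.006 m fully down (about 5 N; 1.5 N to start it moving); it springs back when released. First full press switches the lamp on, the next one off.
- lamp_button_top (a point): Centre of the top of the green button cap (28 mm across), about 72 mm above the table; it moves down with the cap.
- pen_stand: Grey block 64 x 64 x 64 mm, fixed to the table, at the back left or the back right (the controller is on the other side), with a square well 22 x 22 mm straight down through its middle. Origin: centre of its underside.
- pen: Light-curing pen standing upright, tip down, in the stand: orange round grip 20 mm in diameter from 65 to 125 mm above the tip, black collar 36 mm in diameter from 60 to 65 mm, below it a steel shank 12 mm in diameter, tip 6 mm. 0.06 kg. It hangs by the collar on the stand's top, its tip then 4 mm above the table. Origin: the tip; z points up along the pen.
- pen_tip (a point): The blue light tip of the pen (its lower end).
- seam0 (a point): Point of the seam, on the case: left end of the black strip counted from its left end (left = +y), at the height of the laid-on pane's top edge (49 mm above the table).
- seam1 (a point): Point of the seam, on the case: quarter of the way of the black strip counted from its left end (left = +y), at the height of the laid-on pane's top edge (49 mm above the table).
- seam2 (a point): Point of the seam, on the case: middle of the black strip counted from its left end (left = +y), at the height of the laid-on pane's top edge (49 mm above the table).
- seam3 (a point): Point of the seam, on the case: three quarters of the way of the black strip counted from its left end (left = +y), at the height of the laid-on pane's top edge (49 mm above the table).
- seam4 (a point): Point of the seam, on the case: right end of the black strip counted from its left end (left = +y), at the height of the laid-on pane's top edge (49 mm above the table).
- block1: White foam block 44 (x) x 34 (y) x 24 mm high with a green beetle pinned on top (top at 35 mm; it stays within the block's outline), 0.04 kg, at the robot's left; may be absent. Origin: centre of its underside.
- block2: White foam block 44 (x) x 34 (y) x 24 mm high with a brown beetle pinned on top (top at 35 mm; it stays within the block's outline), 0.04 kg, at the robot's left; may be absent. Origin: centre of its underside.
- block3: White foam block 44 (x) x 34 (y) x 24 mm high with a blue beetle pinned on top (top at 35 mm; it stays within the block's outline), 0.04 kg, at the robot's left; may be absent. Origin: centre of its underside.
- block4: White foam block 44 (x) x 34 (y) x 24 mm high with a red beetle pinned on top (top at 35 mm; it stays within the block's outline), 0.04 kg, at the robot's left; may be absent. Origin: centre of its underside.
- pin_jar: Bystander: small glass jar with black lid, 48 mm across, 60 mm high, behind the case. Origin: its underside's centre.
- spirit_bottle: Bystander: amber bottle 56 mm across, 130 mm high, at the far left. Origin: its underside's centre.
- mug: Bystander: blue mug 80 mm across, 90 mm high, at the far right. Origin: its underside's centre.
- tube_box: Bystander: small clear tube with white cap, 75 x 24 x 22 mm, behind the case. Origin: its underside's centre.
- forceps: Bystander: steel forceps lying on the table between the robot and the case, 5 mm high, 165 mm long. Origin: its underside's centre.
There are look-alikes about, which are no part of the job. What is shaped like the controller but red is not meant. Leave any pink look-alike of the block1 alone.

How it is judged (in metres and radians):
On the way, in this order (a step that is already met when the one before it is completed fails the run):
1. all the specimen blocks stand in the case and the lid lies on it, let go (x of block1 in the frame of case between -0.08 and 0.08 m and y of block1 in the frame of case between -0.095 and 0.095 m and z of block1 in the frame of case between 0 and 0.012 m and angle between each of block1, block2, block3, block4's own z axis and vertical below 0.15 rad and x of block2 in the frame of case between -0.08 and 0.08 m and y of block2 in the frame of case between -0.095 and 0.095 m and z of block2 in the frame of case between 0 and 0.012 m and x of block3 in the frame of case between -0.08 and 0.08 m and y of block3 in the frame of case between -0.095 and 0.095 m and z of block3 in the frame of case between 0 and 0.012 m and x of block4 in the frame of case between -0.08 and 0.08 m and y of block4 in the frame of case between -0.095 and 0.095 m and z of block4 in the frame of case between 0 and 0.012 m and x of lid in the frame of case between -0.008 and 0.008 m and y of lid in the frame of case between -0.008 and 0.008 m and z of lid in the frame of case between 0.04 and 0.047 m and angle between the x axis of lid and the x axis of case, either way round below 0.08 rad and angle between lid's own z axis and vertical below 0.03 rad and contact force between lid and the fingers below 0.1 N), for 0.3 s.
2. the button is pressed fully down (lamp on) (value of joint lamp_button above 0.005 m), for 0.05 s.
3. the pen's tip is at the seam's left end (within 12 mm), the button having come up again (distance between pen_tip and seam0 below 0.012 m and value of joint lamp_button below 0.0015 m), for 0.15 s.
4. the pen's tip is at the seam's quarter of the way (within 12 mm) (distance between pen_tip and seam1 below 0.012 m), for 0.15 s.
5. the pen's tip is at the seam's middle (within 12 mm) (distance between pen_tip and seam2 below 0.012 m), for 0.15 s.
6. the pen's tip is at the seam's three quarters of the way (within 12 mm) (distance between pen_tip and seam3 below 0.012 m), for 0.15 s.
7. the pen's tip is at the seam's right end (within 12 mm) (distance between pen_tip and seam4 below 0.012 m), for 0.15 s.
8. the pen hangs in its stand again, let go (horizontal distance between pen_tip and pen_stand below 0.008 m and z of pen_tip in the frame of pen_stand between -0.001 and 0.009 m and angle between pen's own z axis and vertical below 0.1 rad and contact force between pen and the fingers below 0.1 N), for 0.3 s.
9. the button is pressed fully down a second time (lamp off) (value of joint lamp_button above 0.005 m), for 0.05 s.
At the end, for the whole second after the job is handed in: Every block present stands flat on the inner floor of the case (tilt under 0.15 rad); the lid lies on the case within 8 mm of centred each way and 0.08 rad of square; the pen hangs upright in its stand (tip within 8 mm of its middle), let go and at rest; the button is up (all of step 8 and x of block1 in the frame of case between -0.08 and 0.08 m and y of block1 in the frame of case between -0.095 and 0.095 m and z of block1 in the frame of case between 0 and 0.012 m and angle between each of block1, block2, block3, block4's own z axis and vertical below 0.15 rad and x of block2 in the frame of case between -0.08 and 0.08 m and y of block2 in the frame of case between -0.095 and 0.095 m and z of block2 in the frame of case between 0 and 0.012 m and x of block3 in the frame of case between -0.08 and 0.08 m and y of block3 in the frame of case between -0.095 and 0.095 m and z of block3 in the frame of case between 0 and 0.012 m and x of block4 in the frame of case between -0.08 and 0.08 m and y of block4 in the frame of case between -0.095 and 0.095 m and z of block4 in the frame of case between 0 and 0.012 m and x of lid in the frame of case between -0.008 and 0.008 m and y of lid in the frame of case between -0.008 and 0.008 m and z of lid in the frame of case between 0.04 and 0.047 m and angle between the x axis of lid and the x axis of case, either way round below 0.08 rad and angle between lid's own z axis and vertical below 0.03 rad and value of joint lamp_button below 0.0015 m and linear speed of each of lid, pen below 0.02 m/s); the robot touches nothing.
It fails at once if the button is pressed (past 3 mm) while the lid is not on the case (value of joint lamp_button above 0.003 m and (horizontal distance between lid and case above 0.03 m or z of lid in the frame of case above 0.06 m or z of lid in the frame of case below 0.035 m)).
It fails at once if the pen hurries along the seam (over 8 cm/s with its tip at the strip) (x of pen_tip in the frame of case between -0.102 and -0.078 m and y of pen_tip in the frame of case between -0.075 and 0.075 m and z of pen_tip in the frame of case between 0.04 and 0.062 m and linear speed of pen above 0.08 m/s).
It fails at once if a bystander is pushed more than 4 cm or knocked over (distance of any of pin_jar, spirit_bottle, mug, tube_box, forceps from where it was at the start of the episode above 0.04 m or angle between any of pin_jar, spirit_bottle, mug, tube_box, forceps's own z axis and vertical above 0.5 rad).
Of block1, block2, block3, block4 only 2 to 4 are there at a start; the rules pass over those that are not, and their reading is None.
At some moment in a run one of block1, block2, block3, block4 may be knocked a few centimetres aside while the robot is not near it.
It also fails if it takes over 210 s, if anything falls off the work surface, if the arm or the gripper's body presses on something with over 40 N, if the wrist force passes 120 N, or if a joint passes its speed limit or range.

ROBOT

A 6-joint arm with a two-finger parallel gripper is mounted at the origin on the work surface. World frame = base frame: x ahead of the robot, y to its left, z up, the work surface at z = 0. Lengths are in mm, angles in rad, forces in N, time in s.
With the tool pointing down it reaches from about 400 to 925 mm from the base axis. Payload 12.5 kg.
Tool frame: the origin (TCP) lies between the finger pads; the fingertips stand 25 mm ahead of it and the grasp point (between the pads) lies 6 mm ahead of it; z points along the fingers, y is the line along which they close (so a half turn about z gives the same grasp; the last joint's range is limited). The gripper opens to 95 mm and grips with 3 to 60 N. Pads are 20 mm wide; open, the fingers measure 119 mm over their backs; the gripper's body (75 mm by 180 mm) begins 59 mm behind the grasp point.
Start: joints at [-1.287, 0.491, 1.559, -0, 1.092, -0.106], TCP at [237.525, -578.123, 239.661] pointing down, gripper open.
Joint ranges: [-3.1, 3.1], [-0.84, 2.19], [0.05, 2.79], [-1.13, 4.28], [0.06, 2.93], [-2.69, 2.69]. Speed limits (rad/s): [2.22, 2.22, 2.79, 3.14, 3.14, 3.14].

INTERFACE

Orientations are given as [roll, pitch, yaw] about the fixed x, y, z axes, in that order (R = Rz(yaw) Ry(pitch) Rx(roll)).
In Python, from cell import state, read_camera, job_done, cut_out gives the robot as it stands. The module is installed in compiled form; this text tells all that it offers.
- The arm moves only by the tool jog_arm, never from a script. Its argument "motion" is a list of rows, each a list of 2 entries, a list of its own where there are three numbers: the shift along the tool's x, y, z in mm, then the turn about the tool's z in rad. A call has 1 to 5 rows; each row is the pose to reach, as a shift and turn from the pose commanded when the call began, along the tool's axes at that moment; what a row does not reach only later rows make up. A row lasts 1/10 s, in which the tool goes at most 50 mm and 8.59 degrees, less where a joint would pass 70% of its speed; a pose out of reach is approached as far as the arm can. A call with a gripper value outside its range is refused whole. "grip" is the closure, from 0 (fully open) to 1 (shut), set as the call begins (left out, the last holds). The fingers move at their own pace and stop on an object; the grip force is fixed at half the most. Time passes only in rows, so rows that repeat a pose let the fingers close. It gives the time, the measured TCP pose, the force, the opening and the grip force at its end, in the units of the state.
- state(): the state, without advancing time (a new reading comes with each control period).
- read_camera(name): name is "side" or "top"; returns a dict with "img" (384x512x3 uint8, blue, green, red), "vertical_fov" (degrees; the focal length in pixels is half the picture's height over the tangent of half this angle, whatever the lens; pixels are square), "cx", "cy" (the principal point, pixels), "extrinsics" (4x4, takes a point from camera to world coordinates). Camera axes: x right, y up, looking along -z (the intrinsics and any distortion apply to the point x, -y, -z); pixel columns grow to the right and rows downward; lengths in mm; the calibration is good to about 2 mm. A picture is of the moment at which its call begins. There is no depth.
- job_done(): hands the job in; it is judged then, once.
Trained networks look in a picture, given as the dict that the camera call returned (one of the last four; its "shot" number tells which), for a name from the list of things; names that differ only in an ending like _2 or _b are one class to them, and where a whole thing is asked for, a point or a joint stands for the part that bears it (a point fixed in the world has none). Each returns a list of dicts, best first, with "p" (0 to 1); they miss things now and then, are a little off and sometimes report something else, mostly with a low value. They report only what shows in the picture. A call takes as long as a camera call. They do not tell look-alikes from the thing itself.
- cut_out(name, picture): "region" (384x512 bool, what is visible of it) and "box" ([left, top, right, bottom] in pixels, round what is visible of it).
The state is a dict: "t": time; "joints": joint angles; "qvel": joint speeds; "tau": joint torques, N m; "eef_pos": TCP position; "tcp_rot": TCP orientation; "ft_force": force on the tool from outside, world axes, zero at the start; "moment": the same for the moment, N m; "opening": opening from 0.0 (shut) to 1.0 (fully open); "grip_force": force on a finger pad.
Only numpy, scipy, OpenCV 4.12 (cv2) and the standard library are available. Lean on these libraries where they do the work, as an engineer would, in place of code of your own. Each camera call takes 0.05 s, during which the arm holds its last target. There are 200 camera calls.

## Working session

There is one attempt and no reset: what is moved stays moved. The work goes in short steps, Python scripts to look and compute and a tool call to move; the robot and the scene stay as the last step left them, time stands still between calls to the robot, and variables do not carry over. Pictures are saved under pics/ and viewed, at most 14 in all, crops included, and the job is handed in when it is done.

Besides the shell and the picture viewer there is one more tool, called after "Call:" as name([rows], argument=value, ...), one row to a line, values as JSON. jog_arm: Moves the arm, as the interface text tells. Its arguments: {"type":"object","properties":{"motion":{"type":"array"},"grip":{"type":"number"}},"required":["motion"]}

```bash
mkdir -p pics; python3 - <<'E'
from cell import *
import cv2, numpy as np
s=state(); print(s)
for n in ("top","side"):
    c=read_camera(n); cv2.imwrite(f"pics/{n}0.png",cv2.resize(c["img"],(768,576),interpolation=cv2.INTER_CUBIC))
    print(n,{k:(v.tolist() if hasattr(v,'tolist') else v) for k,v in c.items() if k!="img"})
    for o in ["case","lid","controller","pen_stand","pen","block1","block2","block3","block4","forceps","pin_jar","tube_box","mug","spirit_bottle"]:
        print(o,[(round(float(d["p"]),2),[int(x) for x in d["box"]]) for d in cut_out(o,c)][:5])
E
```

```text
{'t': 0.0, 'joints': array([-1.28659050e+00,  4.91575801e-01,  1.55946299e+00, -3.15092048e-05,
        1.09166731e+00, -1.05598892e-01]), 'qvel': array([ 0.00120923,  0.00150963, -0.00206335,  0.00110895,  0.00146893,
        0.00039677]), 'tau': array([ 2.39918532e-03, -6.12644148e+01, -2.58175617e+01,  6.92441245e-02,
        4.82554967e-02, -1.19432270e-04]), 'eef_pos': array([ 237.45956557, -577.901047  ,  239.04697316]), 'tcp_rot': array([-3.14048246e+00, -8.95712955e-05,  3.89819207e-01]), 'ft_force': array([-0.83680179,  0.13805195, -0.1742466 ]), 'moment': array([-0.02010277, -0.03631713,  0.03376234]), 'grip_force': 0.0, 'opening': 0.9962673165010377}
top {'vertical_fov': 45.15408254208584, 'cx': 260.86082581622924, 'cy': 188.4551926077953, 'extrinsics': [[0.03629278695094555, 0.9740112974472481, -0.2235728652150388, 177.27650111967404], [-0.9993265717008526, 0.03658284516466185, -0.002845792030269919, -55.37246199457137], [0.005407097923513329, 0.22352558664454275, 0.9746830640814781, 1585.5136038779306], [0.0, 0.0, 0.0, 1.0]], 'shot': 1}
case [(0.65, [201, 150, 277, 216])
[... 1693 characters left out ...]
lock2 [(0.73, [179, 286, 206, 306]), (0.66, [228, 266, 243, 290]), (0.57, [211, 300, 230, 322]), (0.56, [162, 207, 178, 238]), (0.55, [156, 266, 175, 287])]
block3 [(0.73, [179, 286, 206, 306]), (0.66, [228, 266, 243, 290]), (0.57, [211, 300, 230, 322]), (0.56, [162, 207, 178, 238]), (0.55, [156, 266, 175, 287])]
block4 [(0.73, [179, 286, 206, 306]), (0.66, [228, 266, 243, 290]), (0.57, [211, 300, 230, 322]), (0.56, [162, 207, 178, 238]), (0.55, [156, 266, 175, 287])]
forceps [(0.18, [189, 161, 203, 183])]
pin_jar [(0.76, [191, 160, 204, 183]), (0.49, [227, 269, 247, 287])]
tube_box [(0.55, [161, 195, 180, 212])]
mug [(0.91, [279, 104, 299, 133])]
spirit_bottle [(0.64, [126, 266, 154, 312])]
```

View pics/top0.png

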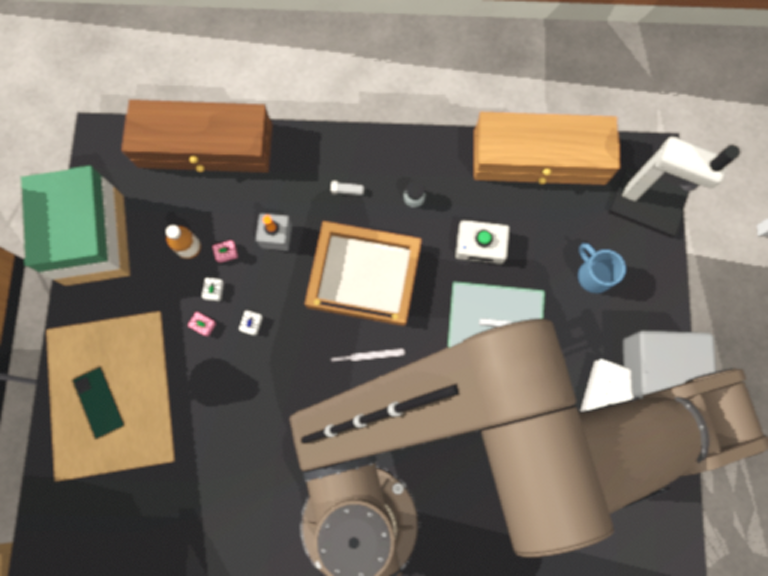

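View pics/side0.png

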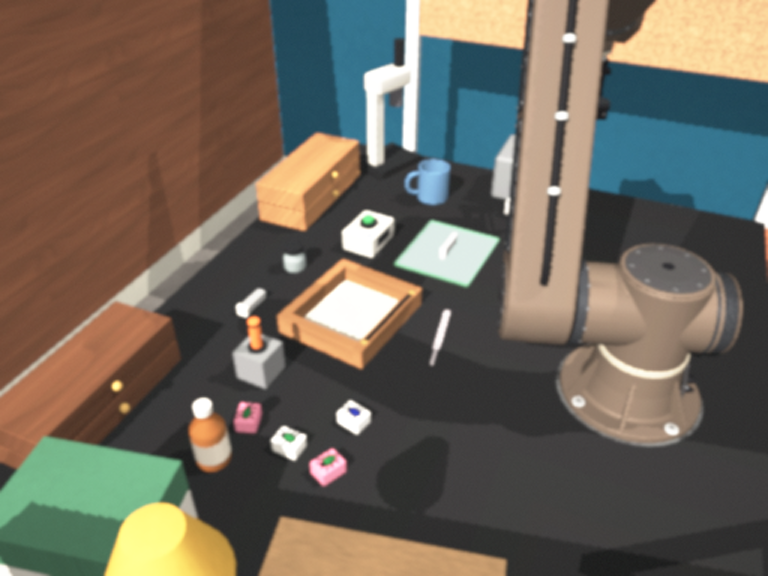

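```bash
cat > h.py <<'E'
from cell import *
import cv2, numpy as np
from scipy.optimize import minimize
def K(c):
    f=192/np.tan(np.radians(c["vertical_fov"])/2); return np.array([[f,0,c["cx"]],[0,f,c["cy"]],[0,0,1]])
def proj(c,P):
    P=np.atleast_2d(P); E=np.array(c["extrinsics"]); q=(P-E[:3,3])@E[:3,:3]*[1,-1,-1]; q=q@K(c).T
    return q[:,:2]/q[:,2:]
def ray(c,uv):
    E=np.array(c["extrinsics"]); d=np.linalg.solve(K(c),[uv[0],uv[1],1])*[1,-1,-1]
    return E[:3,3],E[:3,:3]@d
def atz(c,uv,z):
    o,d=ray(c,uv); return o+d*(z-o[2])/d[2]
def tri(obs):
    A=np.zeros((3,3));b=np.zeros(3);R=[]
    for c,uv in obs:
        o,d=ray(c,uv); d=d/np.linalg.norm(d); M=np.eye(3)-np.outer(d,d);A+=M;b+=M@o;R.append((o,d))
    p=np.linalg.solve(A,b); return p,[float(np.linalg.norm(np.cross(p-o,d))) for o,d in R]
def box(x,y,z,yaw,dx,dy,dz):
    a=np.array([[sx*dx/2,sy*dy/2,k] for sx in(-1,1) for sy in(-1,1) for k in(0,dz)])
    c,s=np.cos(yaw),np.sin(yaw); return a@np.array([[c,-s,0],[s,c,0],[0,0,1]]).T+[x,y,z]
def mask(c,P,S=4):
    h=cv2.convexHull(((proj(c,P)+.5)*S*16).astype(np.int32)); m=np.zeros((384*S,512*S),np.uint8)
    cv2.fillConvexPoly(m,h,255,shift=4); return cv2.resize(m,(512,384),interpolation=cv2.INTER_AREA)/255.
def fit(dims,obs,p0,fz=True):
    f=lambda p:sum(np.abs(mask(c,box(p[0],p[1],p[2]if fz else p0[2],p[3],*dims))-r).sum()/r.sum() for c,r in obs)
    s=np.array([8,8,5,.15]); best=None
    for dy in(-.4,0,.4):
        q=np.array(p0,float);q[3]+=dy
        sim=np.vstack([q]+[q+s*e for e in np.eye(4)])
        m=minimize(f,q,method="Nelder-Mead",options=dict(initial_simplex=sim,xatol=.02,fatol=1e-5,maxfev=600))
        if best is None or m.fun<best.fun:best=m
    return best.x.round(3),round(best.fun,3)
def to(x,y,z,yaw):
    "tool-frame shift+turn from here to the target (tool down)"
    s=state();p=np.array(s["eef_pos"]);w=s["tcp_rot"][2];d=np.array([x,y,z])-p
    c,n=np.cos(w),np.sin(w); t=-(yaw-w); t=(t+np.pi)%(2*np.pi)-np.pi
    print("t",round(s["t"],2),"at",p.round(1),"yaw",round(w,3),"shift",np.round([c*d[0]+n*d[1],n*d[0]-c*d[1],-d[2]],1),"turn",round(t,3))
E
python3 - <<'E'
from h import *
T=read_camera("top");S=read_camera("side")
# enlarged crop of block area
a=cv2.resize(T["img"][150:232,105:205],None,fx=4,fy=4,interpolation=cv2.INTER_CUBIC)
b=cv2.resize(S["img"][235:330,120:260],None,fx=3.4,fy=3.4,interpolation=cv2.INTER_CUBIC)
H=max(a.shape[0],b.shape[0]);im=np.zeros((H,800,3),np.uint8);im[:a.shape[0],:a.shape[1]][:, :400]=a[:,:400];im[:b.shape[0],400:]=b[:,:400];cv2.imwrite("pics/crop.png",im)
def near(l,c): return min(l,key=lambda d:np.hypot((d["box"][0]+d["box"][2])/2-c[0],(d["box"][1]+d["box"][3])/2-c[1]))
tb=cut_out("block1",T);sb=cut_out("block1",S)
for l,c in (("T",T),("S",S)):
    for d in (tb if l=="T" else sb): 
        r=np.array(d["region"]);print(l,d["box"],round(d["p"],2),c["img"][r].mean(0).astype(int),r.sum())
for nm,dims,u,v in(("green",(44,34,24),(141,192),(193,296)),("blue",(44,34,24),(167,214),(236,278))):
    p=atz(T,u,20);print(nm,p.round(),tri([(T,u),(S,v)]))
for nm,dims in(("case",(200,230,44)),("controller",(80,110,50)),("pen_stand",(64,64,64))):
    t=cut_out(nm,T)[0];s=cut_out(nm,S)[0]
    cc=lambda d:((d["box"][0]+d["box"][2])/2,(d["box"][1]+d["box"][3])/2)
    p=atz(T,cc(t),dims[2]/2)
    obs=[(T,np.array(t["region"])*1.),(S,np.array(s["region"])*1.)]
    print(nm,"seed",p.round(),"both",fit(dims,obs,[p[0],p[1],0,0]),"T",fit(dims,obs[:1],[p[0],p[1],0,0],False),"S",fit(dims,obs[1:],[p[0],p[1],0,0],False))
E
```

```text
T [160.3, 209.8, 171.7, 223.3] 0.69 [214 214 216] 152
T [133.6, 185.8, 147.7, 200.5] 0.63 [194 206 203] 180
T [140.7, 161.3, 156.4, 176.7] 0.53 [130 121 179] 166
T [175.9, 143.2, 190.1, 158.6] 0.28 [ 65 115 162] 100
S [179.7, 287.4, 205.9, 305.1] 0.9 [218 230 223] 315
S [211.3, 300.4, 231.4, 320.2] 0.75 [189 178 229] 330
S [153.6, 267.6, 174.1, 286.7] 0.71 [135 123 193] 281
S [230.6, 266.8, 246.6, 289.8] 0.58 [235 228 229] 284
green [508. 364.  20.] (array([506.68463672, 365.73484068,   8.85069872]), [3.905598067579351, 3.9055980675793034])
blue [434. 268.  20.] (array([432.57891792, 269.07590403,   8.81365301]), [3.7340533528889774, 3.7340533528889863])
case seed [554.  24.  22.] both (array([ 5.5441e+02,  1.6908e+01,  1.9340e+00, -1.4600e-01]), np.float64(0.056)) T (array([ 5.56598e+02,  1.72210e+01,  6.23600e+00, -1.45000e-01]), np.float64(0.019)) S (array([ 5.5332e+02,  1.4884e+01,  6.6110e+00, -1.5000e-01]), np.float64(0.021))
controller seed [ 641. -250.   25.] both (array([ 6.38083e+02, -2.59496e+02, -2.80000e-02, -7.70000e-02]), np.float64(0.211)) T (array([ 6.41853e+02, -2.58038e+02,  4.90900e+00, -1.19000e-01]), np.float64(0.116)) S (array([ 6.36654e+02, -2.58515e+02,  9.26300e+00, -5.00000e-02]), np.float64(0.067))
pen_stand seed [645. 238.  32.] both (array([ 6.43443e+02,  2.29423e+02,  1.32000e-01, -5.40000e-02]), np.float64(0.684)) T (array([ 6.45325e+02,  2.30082e+02,  5.54300e+00, -4.20000e-02]), np.float64(0.382)) S (array([ 6.42048e+02,  2.28993e+02,  1.56990e+01, -8.40000e-02]), np.float64(0.252))
```

View pics/crop.png

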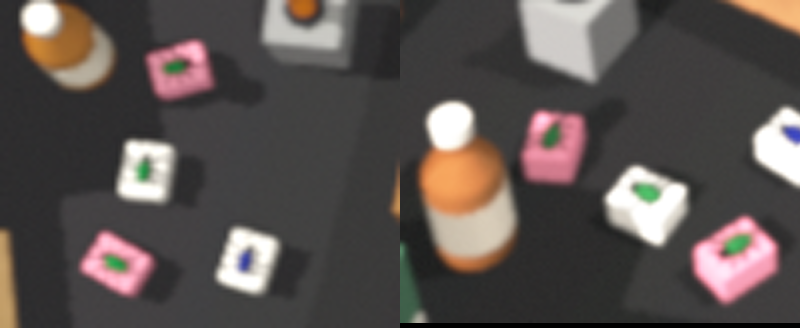

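```bash
cat >> h.py <<'E'
def bright(c,cx,cy,r=16,th=90):
    g=c["img"].max(2);m=np.zeros_like(g);y0,x0=int(cy)-r,int(cx)-r
    m[y0:y0+2*r,x0:x0+2*r]=(g[y0:y0+2*r,x0:x0+2*r]>th)
    n,l,st,ce=cv2.connectedComponentsWithStats(m); k=1+np.argmin(np.hypot(*(ce[1:]-[cx,cy]).T)); m=(l==k).astype(np.uint8)
    return cv2.morphologyEx(m,cv2.MORPH_CLOSE,np.ones((5,5)))*1.
def blk(T,S,u,v,p0,dims=(44,34,24)):
    for src in("net","thr"):
        if src=="net":
            g=lambda c,q:np.array(min(cut_out("block1",c),key=lambda d:np.hypot((d["box"][0]+d["box"][2])/2-q[0],(d["box"][1]+d["box"][3])/2-q[1]))["region"])*1.
        else: g=lambda c,q:bright(c,*q)
        o=[(T,g(T,u)),(S,g(S,v))]
        print(src,"both",*fit(dims,o,p0),"| T",*fit(dims,o[:1],p0,False),"| S",*fit(dims,o[1:],p0,False),[int(r.sum()) for _,r in o])
E
python3 - <<'E'
from h import *
T=read_camera("top");S=read_camera("side")
blk(T,S,(141,192),(193,296),[507,365,0,0]);blk(T,S,(167,215),(238,278),[433,269,0,-.2])
E
```

```text
net both [ 5.04531e+02  3.65470e+02  2.09700e+00 -6.40000e-02] 0.24 | T [ 5.07380e+02  3.66302e+02 -3.60800e+00 -4.60000e-02] 0.092 | S [ 5.03964e+02  3.63879e+02  5.66700e+00 -5.80000e-02] 0.058 [159, 332]
thr both [5.05670e+02 3.65325e+02 2.27200e+00 3.90000e-02] 0.454 | T [ 5.09475e+02  3.65350e+02 -3.76900e+00 -4.90000e-02] 0.233 | S [ 5.02761e+02  3.66062e+02  7.12800e+00 -8.10000e-02] 0.222 [214, 439]
net both [ 4.28827e+02  2.71531e+02  2.41200e+00 -2.63000e-01] 0.288 | T [ 4.32038e+02  2.72259e+02 -2.60900e+00 -2.85000e-01] 0.147 | S [ 4.28490e+02  2.69452e+02 -4.00400e+00 -2.60000e-01] 0.055 [138, 302]
thr both [ 4.30654e+02  2.72359e+02  5.98600e+00 -2.19000e-01] 0.535 | T [ 4.34209e+02  2.70913e+02  1.07350e+01 -1.07000e-01] 0.271 | S [ 4.28804e+02  2.74805e+02  2.22800e+00 -2.40000e-01] 0.264 [220, 424]
```

Call:
jog_arm([
  [[348,-157,0],-1.126],
  [[348,-157,0],-1.126],
  [[348,-157,0],-1.126],
  [[348,-157,0],-1.126],
  [[348,-157,0],-1.126],
], grip=0.33)

```text
t: 2.8
eef_pos: [410.3, -394.9, 239.9]
tcp_rot: [3.141, 0.0, 1.146]
ft_force: [0.5, -0.1, -1.0]
opening: 0.683
grip_force: 0.0
```

```bash
python3 -c "
from h import *
to(500,-300,240,1.516);to(570,0,200,1.516)"
```

```text
t 2.8 at [ 410.3 -394.9  239.9] yaw 1.146 shift [ 1.234e+02  4.260e+01 -1.000e-01] turn -0.37
t 2.8 at [ 410.3 -394.9  239.9] yaw 1.146 shift [425.6 -17.4  39.9] turn -0.37
```

Call:
jog_arm([
  [[425,-17,40],-0.37],
  [[425,-17,40],-0.37],
  [[425,-17,40],-0.37],
  [[425,-17,40],-0.37],
  [[425,-17,40],-0.37],
])

```text
t: 3.3
eef_pos: [504.6, -164.4, 216.3]
tcp_rot: [3.141, 0.0, 1.51]
ft_force: [0.1, -0.5, 0.0]
opening: 0.669
grip_force: 0.0
```

```bash
python3 -c "
from h import *
to(505.5,365,120,1.516)"
```

```text
t 3.3 at [ 504.6 -164.4  216.3] yaw 1.51 shift [528.5 -31.4  96.3] turn -0.006
```

Call:
jog_arm([
  [[245,-15,40],0],
  [[245,-15,40],0],
  [[245,-15,40],0],
  [[245,-15,40],0],
  [[245,-15,40],0],
])

```text
t: 3.8
eef_pos: [503.8, 81.2, 176.1]
tcp_rot: [3.141, 0.0, 1.51]
ft_force: [1.3, -1.0, -0.5]
opening: 0.667
grip_force: 0.0
```

Call:
jog_arm([
  [[245,-15,40],0],
  [[245,-15,40],0],
  [[245,-15,40],0],
  [[245,-15,40],0],
  [[245,-15,40],0],
])

```text
t: 4.3
eef_pos: [503.7, 326.9, 135.9]
tcp_rot: [3.141, -0.0, 1.51]
ft_force: [1.6, -0.4, 0.2]
opening: 0.67
grip_force: 0.0
```

```bash
python3 -c "
from h import *
to(505.5,365,120,1.516)
T=read_camera('top');S=read_camera('side')
for n,c in(('T',T),('S',S)):
  for o in('lid','controller','pen_stand','pen','block1'):
    print(n,o,[(round(float(d['p']),2),[int(x) for x in d['box']]) for d in cut_out(o,c)][:5])
np.savez('lidpic.npz',T=T['img'],S=S['img'])
dims=(180,210,5)
o=[(T,np.array(cut_out('lid',T)[0]['region'])*1.),(S,np.array(cut_out('lid',S)[0]['region'])*1.)]
print('lid',fit(dims,o,[480,-270,0,-.05]),fit(dims,o[:1],[480,-270,0,-.05],False),fit(dims,o[1:],[480,-270,0,-.05],False))
"
```

```text
t 4.3 at [503.7 326.9 135.9] yaw 1.51 shift [38.2 -0.5 15.9] turn -0.006
T lid [(0.63, [296, 189, 363, 246])]
T controller [(0.78, [302, 148, 335, 173]), (0.75, [322, 268, 360, 303]), (0.2, [265, 121, 282, 140])]
T pen_stand [(0.61, [168, 142, 191, 166])]
T pen []
T block1 [(0.52, [161, 208, 174, 220]), (0.38, [152, 158, 156, 171]), (0.23, [201, 150, 278, 213])]
S lid [(0.62, [264, 148, 333, 191])]
S controller [(0.79, [240, 147, 264, 171]), (0.71, [347, 156, 385, 187]), (0.51, [156, 232, 189, 255])]
S pen_stand [(0.63, [154, 233, 189, 255])]
S pen []
S block1 [(0.8, [156, 267, 174, 287]), (0.78, [212, 300, 229, 322]), (0.61, [229, 267, 247, 288]), (0.6, [182, 287, 206, 304]), (0.58, [206, 171, 281, 242])]
lid (array([ 4.48673e+02, -2.93525e+02,  9.12000e-01, -7.20000e-02]), np.float64(0.09)) (array([ 4.51414e+02, -2.93106e+02,  1.21320e+01, -6.80000e-02]), np.float64(0.028)) (array([ 4.46252e+02, -2.94924e+02,  1.49640e+01, -7.40000e-02]), np.float64(0.032))
```

Call:
jog_arm([
  [[38,-0.5,30],-0.006],
  [[38,-0.5,30],-0.006],
  [[38,-0.5,55],-0.006],
  [[38,-0.5,75],-0.006],
  [[38,-0.5,75],-0.006],
])

```text
t: 5.5
eef_pos: [504.9, 361.7, 59.2]
tcp_rot: [-3.138, 0.002, 1.516]
ft_force: [-1.0, -0.1, 0.2]
opening: 0.671
grip_force: 0.0
```

```bash
python3 -c "
from h import *
to(505.5,365,29,1.516)"
```

```text
t 5.5 at [504.9 361.7  59.2] yaw 1.516 shift [ 3.4  0.4 30.2] turn -0.0
```

Call:
jog_arm([
  [[3.4,0.4,15],0],
  [[3.4,0.4,30],0],
  [[3.4,0.4,30],0],
])

```text
t: 5.8
eef_pos: [505.8, 365.5, 29.4]
tcp_rot: [-3.14, 0.001, 1.516]
ft_force: [-0.2, -0.3, -0.5]
opening: 0.67
grip_force: 0.0
```

Call:
jog_arm([
  [[0,0,0],0],
  [[0,0,0],0],
  [[0,0,0],0],
  [[0,0,0],0],
  [[0,0,0],0],
], grip=1)

```text
t: 6.3
eef_pos: [506.7, 366.1, 31.8]
tcp_rot: [3.141, -0.0, 1.516]
ft_force: [-0.7, 1.3, 4.9]
opening: 0.463
grip_force: 29.9
```

```bash
python3 -c "
from h import *
to(505.5,365,29,1.516)
s=state();print(s['opening']*95,s['grip_force'],s['ft_force'])"
```

```text
t 6.3 at [506.7 366.1  31.8] yaw 1.516 shift [-1.1 -1.1  2.8] turn -0.0
43.94316699901387 29.92362767457962 [-0.66362485  1.28820889  4.86887371]
```

Call:
jog_arm([
  [[0,0,-40],0],
  [[0,0,-80],0],
  [[-40,10,-90],0.05],
  [[-80,20,-90],0.09],
  [[-120,30,-90],0.09],
])

```text
t: 6.8
eef_pos: [529.9, 243.4, 121.9]
tcp_rot: [3.14, -0.0, 1.425]
ft_force: [0.5, -0.8, -0.5]
opening: 0.459
grip_force: 29.9
```

Call:
jog_arm([
  [[-40,9,0],0],
  [[-80,18,0],0],
  [[-120,27,0],0],
  [[-150,34,0],0],
  [[-170,38,0],0],
])

```text
t: 7.3
eef_pos: [542.9, 68.6, 121.3]
tcp_rot: [3.141, 0.0, 1.424]
ft_force: [0.2, 0.2, -1.3]
opening: 0.462
grip_force: 29.9
```

```bash
python3 - <<'E'
from h import *
to(561.6,60.5,38.5,1.424)
s=state();print(s['opening']*95,s['grip_force'])
T=read_camera("top");S=read_camera("side")
p=s["eef_pos"];print("proj of block centre",proj(T,p-[0,0,30]),proj(S,p-[0,0,30]))
im=np.hstack([cv2.resize(c["img"][y:y+110,x:x+133],None,fx=3,fy=3,interpolation=cv2.INTER_CUBIC) for c,x,y in((T,170,120),(S,160,150))]);cv2.imwrite("pics/c1.png",im)
E
```

```text
t 7.3 at [542.9  68.6 121.3] yaw 1.424 shift [-5.3 19.7 82.8] turn 0.0
43.923457852508825 29.92393434047699
proj of block centre [[225.2259523  180.44959434]] [[229.05620945 198.82717302]]
```

View pics/c1.png

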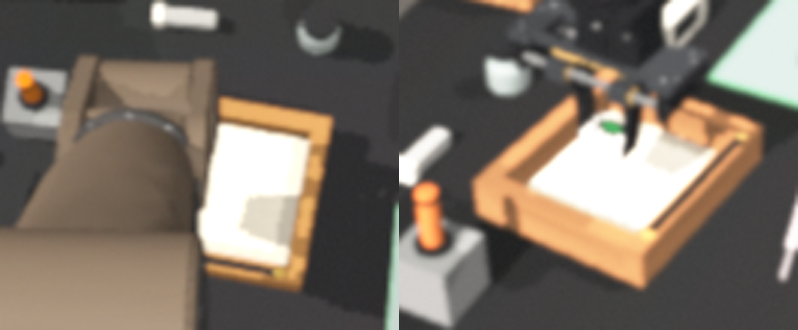

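Call:
jog_arm([
  [[-5,20,20],0],
  [[-5,20,45],0],
  [[-5,20,65],0],
  [[-5,20,76],0],
  [[-5,20,82],0],
])

```text
t: 7.9
eef_pos: [561.6, 63.6, 38.4]
tcp_rot: [-3.141, 0.0, 1.426]
ft_force: [-0.4, -0.1, -0.2]
opening: 0.457
grip_force: 29.9
```

Call:
jog_arm([
  [[0,0,0.5],0],
  [[0,0,0.5],0],
])

```text
t: 8.1
eef_pos: [562.2, 63.2, 39.3]
tcp_rot: [3.141, -0.0, 1.426]
ft_force: [-0.1, -0.2, -0.6]
opening: 0.461
grip_force: 29.9
```

Call:
jog_arm([
  [[0,0,0],0],
  [[0,0,0],0],
  [[0,0,0],0],
], grip=0.33)

```text
t: 8.4
eef_pos: [562.1, 62.9, 39.2]
tcp_rot: [3.141, -0.0, 1.426]
ft_force: [-0.4, -0.2, -0.5]
opening: 0.642
grip_force: 0.0
```

Call:
jog_arm([
  [[0,0,-40],0],
  [[0,0,-80],0],
  [[0,0,-90],0],
])

```text
t: 8.7
eef_pos: [563.2, 62.9, 132.6]
tcp_rot: [3.136, -0.001, 1.426]
ft_force: [0.2, -0.3, 0.1]
opening: 0.667
grip_force: 0.0
```

```bash
python3 - <<'E'
from h import *
to(430,271,100,1.306)
E
```

```text
t 8.7 at [563.2  62.9 132.6] yaw 1.426 shift [ 186.6 -161.9   32.6] turn 0.12
```

Call:
jog_arm([
  [[60,-40,0],0.06],
  [[100,-80,20],0.12],
  [[140,-120,30],0.12],
  [[170,-145,30],0.12],
  [[186,-161,30],0.12],
])

```text
t: 9.2
eef_pos: [428.0, 271.4, 98.0]
tcp_rot: [-3.141, 0.0, 1.305]
ft_force: [0.5, 0.8, 0.6]
opening: 0.668
grip_force: 0.0
```

Call:
jog_arm([
  [[0,0,0],0],
  [[0,0,0],0],
])

```text
t: 9.4
eef_pos: [428.9, 271.0, 98.5]
tcp_rot: [-3.142, 0.0, 1.308]
ft_force: [0.9, -1.4, 0.6]
opening: 0.669
grip_force: 0.0
```

```bash
python3 - <<'E'
from h import *
to(430.5,271,32,1.306)
T=read_camera("top");S=read_camera("side")
for n,c in(("T",T),("S",S)):print(n,[(round(float(d['p']),2),[int(x) for x in d['box']],c["img"][np.array(d["region"])].mean(0).astype(int)) for d in cut_out("block1",c)][:6])
im=np.hstack([cv2.resize(c["img"][y:y+180,x:x+133],None,fx=3,fy=3,interpolation=cv2.INTER_CUBIC) for c,x,y in((T,150,120),(S,180,150))]);cv2.imwrite("pics/c2.png",im)
E
```

```text
t 9.4 at [428.9 271.   98.5] yaw 1.308 shift [ 0.5  1.5 66.5] turn 0.002
T [(0.62, [142, 163, 154, 173], array([115, 107, 163])), (0.42, [318, 153, 323, 164], array([119, 214,  79]))]
S [(0.83, [210, 303, 233, 322], array([193, 183, 230])), (0.77, [154, 268, 173, 287], array([119, 109, 173])), (0.74, [227, 265, 245, 292], array([236, 230, 231]))]
```

View pics/c2.png

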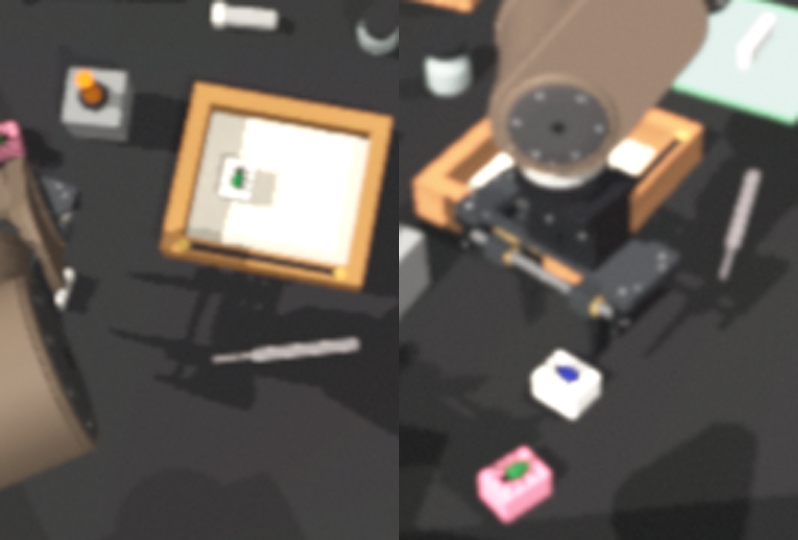

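Call:
jog_arm([
  [[0.5,1.5,25],0],
  [[0.5,1.5,45],0],
  [[0.5,1.5,60],0],
  [[0.5,1.5,66],0],
  [[0.5,1.5,66],0],
])

```text
t: 10.1
eef_pos: [431.4, 269.6, 32.2]
tcp_rot: [-3.141, 0.001, 1.304]
ft_force: [-1.0, -0.5, -0.5]
opening: 0.671
grip_force: 0.0
```

Call:
jog_arm([
  [[0,0,0],0],
  [[0,0,0],0],
  [[0,0,0],0],
  [[0,0,0],0],
  [[0,0,0],0],
], grip=1)

```text
t: 10.6
eef_pos: [431.3, 270.4, 33.3]
tcp_rot: [3.141, -0.001, 1.306]
ft_force: [-0.1, -1.4, 7.3]
opening: 0.46
grip_force: 29.9
```

```bash
python3 - <<'E'
from h import *
to(548.4,-28.5,120,1.424)
E
```

```text
t 10.6 at [431.3 270.4  33.3] yaw 1.306 shift [-257.8  191.3  -86.7] turn -0.118
```

Call:
jog_arm([
  [[0,0,-40],0],
  [[0,0,-85],0],
  [[-35,26,-87],-0.05],
  [[-70,52,-87],-0.118],
  [[-105,78,-87],-0.118],
])

```text
t: 11.1
eef_pos: [479.2, 147.5, 120.4]
tcp_rot: [3.14, -0.0, 1.427]
ft_force: [-0.0, -0.1, -0.4]
opening: 0.46
grip_force: 29.9
```

Call:
jog_arm([
  [[-40,25,0],0],
  [[-80,50,0],0],
  [[-115,75,0],0],
  [[-140,90,0],0],
  [[-150,95,0],0],
])

```text
t: 11.6
eef_pos: [551.7, -16.1, 119.7]
tcp_rot: [3.141, 0.0, 1.421]
ft_force: [-0.2, 0.4, 0.3]
opening: 0.464
grip_force: 29.9
```

```bash
python3 - <<'E'
from h import *
to(548.4,-28.5,40,1.424)
E
```

```text
t 11.6 at [551.7 -16.1 119.7] yaw 1.421 shift [-12.8  -1.4  79.7] turn -0.003
```

Call:
jog_arm([
  [[-12.5,-1,20],0],
  [[-12.5,-1,45],0],
  [[-12.5,-1,65],0],
  [[-12.5,-1,76],0],
  [[-12.5,-1,79.5],0],
])

```text
t: 12.1
eef_pos: [547.5, -25.3, 39.4]
tcp_rot: [-3.14, 0.0, 1.424]
ft_force: [-0.6, -0.7, -1.6]
opening: 0.462
grip_force: 29.9
```

Call:
jog_arm([
  [[0,0,0],0],
  [[0,0,0],0],
])

```text
t: 12.3
eef_pos: [548.4, -25.8, 41.0]
tcp_rot: [3.14, 0.0, 1.424]
ft_force: [-0.2, 0.8, -0.9]
opening: 0.462
grip_force: 30.0
```

Call:
jog_arm([
  [[0,0,0],0],
  [[0,0,0],0],
  [[0,0,0],0],
], grip=0.33)

```text
t: 12.6
eef_pos: [548.2, -26.0, 40.6]
tcp_rot: [3.141, 0.0, 1.424]
ft_force: [-0.1, -0.0, 1.2]
opening: 0.644
grip_force: 0.0
```

Call:
jog_arm([
  [[0,0,-40],0],
  [[0,0,-80],0],
  [[-40,0,-100],0],
  [[-90,0,-120],0],
  [[-140,0,-120],0],
])

```text
t: 13.1
eef_pos: [528.5, -162.2, 162.8]
tcp_rot: [3.137, 0.001, 1.425]
ft_force: [1.0, -1.5, 0.8]
opening: 0.672
grip_force: 0.0
```

```bash
python3 - <<'E'
from h import *
to(448.8,-294,90,1.5)
E
```

```text
t 13.1 at [ 528.5 -162.2  162.8] yaw 1.425 shift [-142.   -59.8   72.8] turn -0.075
```

```bash
python3 - <<'E'
from h import *
T=read_camera("top");S=read_camera("side")
im=np.hstack([cv2.resize(c["img"][y:y+130,x:x+133],None,fx=3,fy=3,interpolation=cv2.INTER_CUBIC) for c,x,y in((T,190,135),(S,180,145))]);cv2.imwrite("pics/c3.png",im)
for n,c in(("T",T),("S",S)):
    for o,dims,p in(("case",(200,230,44),[555,16,0,-.147]),("lid",(180,210,5),[449,-294,0,-.07])):
        r=cut_out(o,c)[0];print(n,o,round(r["p"],2),fit(dims,[(c,np.array(r["region"])*1.)],p,False))
E
```

```text
T case 0.96 (array([ 6.0376e+02,  1.3265e+01, -8.8500e+00, -9.4000e-02]), np.float64(1.204))
T lid 0.64 (array([ 4.50695e+02, -3.00477e+02,  5.49600e+00, -2.80000e-02]), np.float64(0.159))
S case 0.85 (array([ 5.52794e+02,  1.55430e+01,  1.61400e+00, -1.48000e-01]), np.float64(0.131))
S lid 0.74 (array([ 4.47081e+02, -2.94083e+02, -2.81400e+00, -6.30000e-02]), np.float64(0.033))
```

View pics/c3.png

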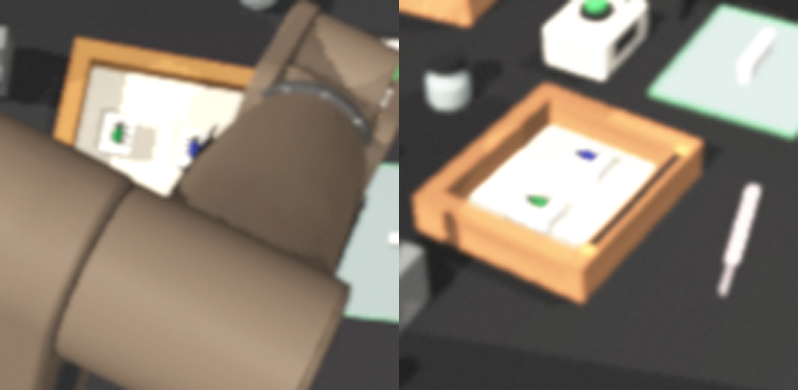

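Call:
jog_arm([
  [[-50,-20,10],0],
  [[-100,-40,30],-0.07],
  [[-130,-55,50],-0.07],
  [[-142,-60,65],-0.07],
  [[-142,-60,72],-0.07],
])

```text
t: 13.9
eef_pos: [447.1, -292.6, 86.7]
tcp_rot: [-3.14, -0.001, 1.493]
ft_force: [0.4, -0.1, 1.0]
opening: 0.668
grip_force: 0.0
```

Call:
jog_arm([
  [[0,0,0],0],
  [[0,0,0],0],
])

```text
t: 14.1
eef_pos: [448.8, -291.4, 88.5]
tcp_rot: [3.141, 0.0, 1.496]
ft_force: [0.3, 0.1, 0.1]
opening: 0.67
grip_force: 0.0
```

```bash
python3 - <<'E'
from h import *
to(449.5,-294,35,1.5)
E
```

```text
t 14.1 at [ 448.8 -291.4   88.5] yaw 1.496 shift [-2.6  0.8 53.5] turn -0.004
```

Call:
jog_arm([
  [[-2.5,1,20],0],
  [[-2.5,1,40],0],
  [[-2.5,1,50],0],
  [[-2.5,1,53.5],0],
  [[-2.5,1,53.5],0],
])

```text
t: 14.6
eef_pos: [449.1, -294.7, 34.9]
tcp_rot: [3.142, 0.0, 1.495]
ft_force: [-0.3, -0.2, 0.8]
opening: 0.668
grip_force: 0.0
```

Call:
jog_arm([
  [[0,0,0],0],
  [[0,0,0],0],
  [[0,0,0],0],
  [[0,0,0],0],
  [[0,0,0],0],
], grip=1)

```text
t: 15.1
eef_pos: [448.7, -295.2, 34.8]
tcp_rot: [3.141, 0.0, 1.494]
ft_force: [1.3, -0.3, -0.1]
opening: 0.306
grip_force: 0.0
```

Call:
jog_arm([
  [[0,0,0],0],
  [[0,0,0],0],
  [[0,0,0],0],
])

```text
t: 15.4
eef_pos: [448.8, -295.2, 34.7]
tcp_rot: [3.141, 0.0, 1.494]
ft_force: [0.5, -0.2, 0.5]
opening: 0.125
grip_force: 30.0
```

```bash
python3 - <<'E'
from h import *
to(555.5,16,150,1.424)
E
```

```text
t 15.4 at [ 448.8 -295.2   34.7] yaw 1.494 shift [ 318.5   82.5 -115.3] turn 0.07
```

Call:
jog_arm([
  [[0,0,-10],0],
  [[0,0,-30],0],
  [[0,0,-55],0],
  [[0,0,-85],0],
  [[0,0,-105],0],
])

```text
t: 15.9
eef_pos: [448.7, -295.1, 141.8]
tcp_rot: [3.141, 0.001, 1.494]
ft_force: [-0.5, -0.5, -3.7]
opening: 0.126
grip_force: 30.0
```

Call:
jog_arm([
  [[30,8,-10],0.02],
  [[65,17,-10],0.04],
  [[100,26,-10],0.07],
  [[135,35,-10],0.07],
  [[170,44,-10],0.07],
])

```text
t: 16.4
eef_pos: [505.6, -127.6, 150.1]
tcp_rot: [-3.141, 0.0, 1.423]
ft_force: [-0.6, -0.6, -3.8]
opening: 0.124
grip_force: 30.0
```

Call:
jog_arm([
  [[35,7,0],0],
  [[70,14,0],0],
  [[100,20,0],0],
  [[120,23,0],0],
  [[130,25,0],0],
])

```text
t: 16.9
eef_pos: [549.4, -2.5, 149.9]
tcp_rot: [-3.141, -0.0, 1.425]
ft_force: [0.3, -0.5, -3.3]
opening: 0.125
grip_force: 30.0
```

Call:
jog_arm([
  [[0,0,0],0],
  [[0,0,0],0],
  [[0,0,0],0],
])

```text
t: 17.2
eef_pos: [549.1, -5.1, 149.7]
tcp_rot: [-3.141, 0.0, 1.423]
ft_force: [0.2, 0.1, -3.1]
opening: 0.123
grip_force: 30.0
```

```bash
python3 - <<'E'
from h import *
to(555.5,16,79,1.424)
p=state()["eef_pos"]
T=read_camera("top");S=read_camera("side")
r=cut_out("lid",S);print([(round(d["p"],2),d["box"]) for d in r]);reg=np.array(r[0]["region"])*1.
z=p[2]-34.7;print("lid S",z,fit((180,210,5),[(S,reg)],[p[0],p[1],z,-.147],False))
im=np.hstack([cv2.resize(c["img"][y:y+150,x:x+133],None,fx=3,fy=3,interpolation=cv2.INTER_CUBIC) for c,x,y in((T,180,115),(S,180,110))]);cv2.imwrite("pics/c4.png",im)
E
```

```text
t 17.2 at [549.1  -5.1 149.7] yaw 1.423 shift [21.8  3.2 70.7] turn -0.001
[(0.85, [195.4, 160.1, 281.5, 207.5]), (0.22, [155.8, 224.2, 189.9, 257.7])]
lid S 114.95914364736966 (array([ 5.47384e+02, -4.99500e+00,  1.15093e+02, -1.32000e-01]), np.float64(0.179))
```

View pics/c4.png

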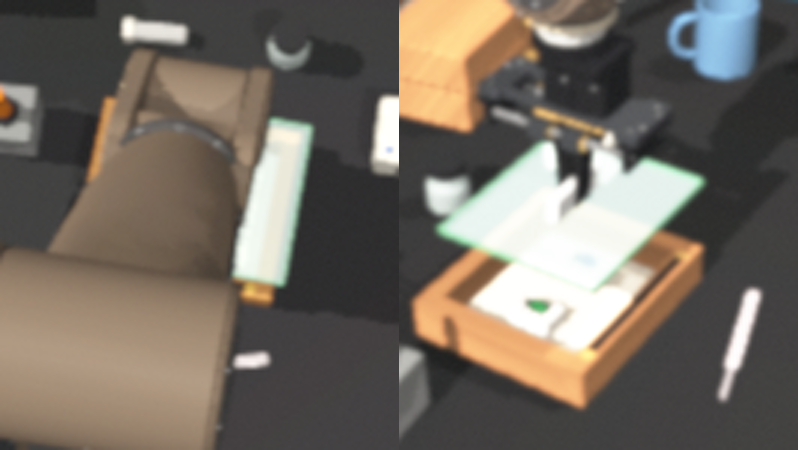

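Call:
jog_arm([
  [[10,2,15],0],
  [[21,3,30],0],
  [[21,3,45],0],
  [[21,3,56],0],
  [[21,3,62],0],
])

```text
t: 17.85
eef_pos: [555.0, 16.8, 85.7]
tcp_rot: [-3.139, 0.0, 1.424]
ft_force: [0.2, -0.6, -2.5]
opening: 0.127
grip_force: 30.0
```

Call:
jog_arm([
  [[0,0,0],0],
  [[0,0,0],0],
  [[0,0,0],0],
])

```text
t: 18.15
eef_pos: [555.7, 16.2, 88.1]
tcp_rot: [3.141, 0.0, 1.424]
ft_force: [-0.3, 0.1, -2.5]
opening: 0.126
grip_force: 30.0
```

```bash
python3 - <<'E'
from h import *
to(555.3,15,79,1.424)
S=read_camera("side");p=state()["eef_pos"];z=p[2]-34.7
reg=np.array(cut_out("lid",S)[0]["region"])*1.
print("lid S",z,fit((180,210,5),[(S,reg)],[p[0],p[1],z,-.147],False))
E
```

```text
t 18.15 at [555.7  16.2  88.1] yaw 1.424 shift [-1.2 -0.3  9.1] turn -0.0
lid S 53.46883449226816 (array([ 1848.755, -2171.593,    95.919,    10.703]), np.float64(1.0))
```

Call:
jog_arm([
  [[-1.2,0,3],0],
  [[-1.2,0,6],0],
  [[-1.2,0,8],0],
  [[-1.2,0,9],0],
  [[-1.2,0,9],0],
])

```text
t: 18.75
eef_pos: [555.2, 15.0, 78.6]
tcp_rot: [-3.141, 0.0, 1.424]
ft_force: [-1.7, 0.8, -1.2]
opening: 0.126
grip_force: 30.0
```

Call:
jog_arm([
  [[0,0,0],0],
  [[0,0,0],0],
  [[0,0,0],0],
])

```text
t: 19.05
eef_pos: [555.2, 15.0, 78.7]
tcp_rot: [-3.142, 0.0, 1.424]
ft_force: [-1.6, -0.5, 0.4]
opening: 0.125
grip_force: 30.0
```

```bash
python3 - <<'E'
from h import *
to(555.3,15,79,1.424);print(state()["ft_force"])
E
```

```text
t 19.05 at [555.2  15.   78.7] yaw 1.424 shift [-0.   0.1 -0.3] turn -0.0
[-1.56780305 -0.49188024  0.37025903]
```

Call:
jog_arm([
  [[0,0,0],0],
  [[0,0,0],0],
  [[0,0,0],0],
  [[0,0,0],0],
  [[0,0,0],0],
], grip=0.6)

```text
t: 19.55
eef_pos: [555.3, 15.1, 78.7]
tcp_rot: [3.141, 0.0, 1.424]
ft_force: [-0.3, -0.8, 0.2]
opening: 0.392
grip_force: 0.0
```

Call:
jog_arm([
  [[0,0,-10],0],
  [[0,0,-40],0],
  [[0,0,-80],0],
  [[-50,0,-100],0],
  [[-100,0,-100],0],
])

```text
t: 20.05
eef_pos: [542.0, -80.6, 182.1]
tcp_rot: [3.136, 0.001, 1.427]
ft_force: [0.6, -0.7, -0.3]
opening: 0.402
grip_force: 0.0
```

Call:
jog_arm([
  [[-50,20,0],0],
  [[-100,40,0],0],
  [[-140,50,0],0],
  [[-170,60,0],0],
  [[-170,60,0],0],
], grip=1)

```text
t: 20.55
eef_pos: [575.7, -261.1, 178.9]
tcp_rot: [3.14, 0.001, 1.42]
ft_force: [0.3, 0.4, -0.3]
opening: 0.044
grip_force: 0.0
```

```bash
python3 - <<'E'
from h import *
to(639.3,-258.3,110,1.424)
T=read_camera("top");S=read_camera("side")
im=np.hstack([cv2.resize(c["img"][y:y+150,x:x+133],None,fx=3,fy=3,interpolation=cv2.INTER_CUBIC) for c,x,y in((T,180,115),(S,180,130))]);cv2.imwrite("pics/c5.png",im)
r=np.array(cut_out("lid",S)[0]["region"])*1.;print(cut_out("lid",S)[0]["box"],fit((180,210,5),[(S,r)],[555,16,44,-.147],False))
b=[d for d in cut_out("lamp_button_top",S)];print([(round(d["p"],2),d["box"]) for d in b])
# green cap by colour
o=[]
for c in(T,S):
    h=cv2.cvtColor(c["img"],cv2.COLOR_BGR2HSV);m=cv2.inRange(h,(45,120,60),(85,255,255));m[:,:200]=0;m[:130]=0 if c is T else m[:130]
    n,l,st,ce=cv2.connectedComponentsWithStats(m);print([(st[k].tolist(),ce[k].round(1).tolist()) for k in range(1,n) if st[k,4]>8])
E
```

```text
t 20.55 at [ 575.7 -261.1  178.9] yaw 1.42 shift [12.3 62.5 68.9] turn -0.004
[191.2, 175.7, 275.5, 233.9] (array([ 5.52427e+02,  1.53860e+01,  5.64150e+01, -1.45000e-01]), np.float64(0.028))
[(0.61, [240.9, 140.4, 248.2, 149.6])]
[([341, 281, 10, 10, 70], [345.6, 285.7])]
[([242, 145, 7, 4, 20], [245.2, 146.8]), ([217, 305, 5, 4, 12], [218.8, 306.4])]
```

View pics/c5.png

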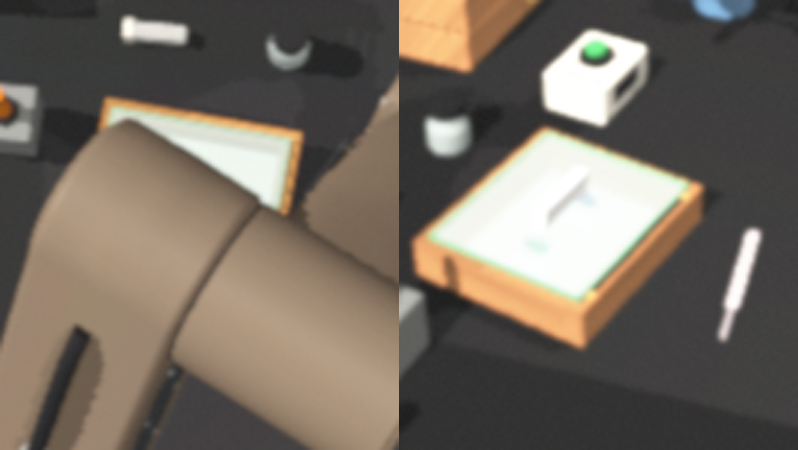

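```bash
python3 - <<'E'
from h import *
d=np.load("lidpic.npz");T=read_camera("top");S=read_camera("side");o=[]
for c,i,(x,y) in((T,d["T"],(322,159)),(S,d["S"],(245,146))):
    m=np.zeros((384,512),np.uint8);w=i[y-14:y+14,x-14:x+14].astype(int);m[y-14:y+14,x-14:x+14]=(w[...,1]-w[...,2]>40)
    n,l,st,ce=cv2.connectedComponentsWithStats(m);k=1+np.argmax(st[1:,4]);print(st[k],ce[k]);o.append((c,ce[k]));print(atz(c,ce[k],68).round(1))
print(tri(o))
E
```

```text
[318 154  10   9  70] [322.41428571 157.98571429]
[ 640.3 -257.8   68. ]Traceback (most recent call last):
  File "<stdin>", line 5, in <module>
    return _wrapfunc(a, 'argmax', axis=axis, out=out, **kwds)
    return bound(*args, **kwds)
ValueError: attempt to get argmax of an empty sequence
```

Call:
jog_arm([
  [[12,40,0],0],
  [[12,62,20],0],
  [[12,62,45],0],
  [[12,62,62],0],
  [[12,62,69],0],
])

```text
t: 21.4
eef_pos: [638.3, -253.3, 107.8]
tcp_rot: [-3.139, -0.001, 1.425]
ft_force: [0.2, -0.6, 0.9]
opening: 0.0
grip_force: 0.0
```

Call:
jog_arm([
  [[0,0,0],0],
  [[0,0,0],0],
])

```text
t: 21.6
eef_pos: [639.1, -254.4, 110.6]
tcp_rot: [3.14, 0.0, 1.424]
ft_force: [-1.4, 0.9, 0.4]
opening: 0.002
grip_force: 0.0
```

```bash
python3 - <<'E'
from h import *
S=read_camera("side");T=read_camera("top")
print(atz(S,(244.9,145.5),68).round(1),tri([(S,(244.9,145.5)),(T,(322.4,158))]))
to(639.3,-258.3,92,1.424)
E
```

```text
[ 637.  -253.1   68. ] (array([ 640.38109896, -258.42465762,   64.46330562]), [0.9426221092297686, 0.9426221092296229])
t 21.7 at [ 639.1 -254.6  110.8] yaw 1.424 shift [-3.6  0.8 18.8] turn -0.0
```

Call:
jog_arm([
  [[-2,0,6],0],
  [[-2,0,10],0],
  [[-2,0,13],0],
  [[-2,0,15],0],
  [[-2,0,15],0],
])

```text
t: 22.2
eef_pos: [638.3, -256.6, 94.4]
tcp_rot: [-3.141, 0.0, 1.424]
ft_force: [-0.6, -0.2, 4.4]
opening: 0.004
grip_force: 1.5
```

Call:
jog_arm([
  [[0,0,2],0],
  [[0,0,3],0],
  [[0,0,4],0],
  [[0,0,4],0],
])

```text
t: 22.6
eef_pos: [638.4, -256.6, 91.3]
tcp_rot: [3.141, 0.0, 1.424]
ft_force: [-4.7, -0.4, 8.9]
opening: 0.006
grip_force: 4.4
```

Call:
jog_arm([
  [[0,0,1.5],0],
  [[0,0,1.5],0],
  [[0,0,1.5],0],
])

```text
t: 22.9
eef_pos: [638.4, -256.6, 91.1]
tcp_rot: [3.141, 0.001, 1.424]
ft_force: [-8.3, 1.0, 18.7]
opening: 0.005
grip_force: 9.7
```

Call:
jog_arm([
  [[0,0,-10],0],
  [[0,0,-30],0],
  [[0,0,-60],0],
  [[0,0,-90],0],
  [[0,0,-110],0],
], grip=0.5)

```text
t: 23.4
eef_pos: [638.9, -256.4, 201.0]
tcp_rot: [3.14, 0.0, 1.424]
ft_force: [-0.5, 0.0, -0.3]
opening: 0.367
grip_force: 0.0
```

```bash
python3 - <<'E'
from h import *
to(560,0,200,1.424)
T=read_camera("top");S=read_camera("side")
for n,c in(("T",T),("S",S)):
    print(n,[(o,round(d["p"],2),[round(x,1) for x in d["box"]]) for o in("pen","pen_stand","pen_tip","lamp_button_top") for d in cut_out(o,c)[:2]])
im=np.hstack([cv2.resize(c["img"][y:y+100,x:x+100],None,fx=4,fy=4,interpolation=cv2.INTER_CUBIC) for c,x,y in((T,140,110),(S,130,180))]);cv2.imwrite("pics/c6.png",im)
E
```

```text
t 23.4 at [ 638.9 -256.4  201. ] yaw 1.424 shift [ 242.1 -115.6    1. ] turn -0.0
T [('pen', 0.63, [173.7, 140.6, 188.1, 158.2]), ('pen_stand', 0.9, [170.2, 144.0, 193.6, 168.0]), ('pen_tip', 0.69, [173.3, 141.6, 190.1, 158.6]), ('lamp_button_top', 0.57, [339.0, 281.0, 350.9, 290.8]), ('lamp_button_top', 0.33, [266.5, 121.6, 284.9, 139.4])]
S [('pen', 0.73, [164.9, 209.7, 179.1, 233.3]), ('pen', 0.57, [241.2, 142.6, 247.4, 145.3]), ('pen_stand', 0.78, [156.3, 227.8, 191.0, 256.5]), ('pen_stand', 0.27, [229.8, 141.8, 260.8, 170.0]), ('pen_tip', 0.71, [167.4, 211.3, 178.9, 235.0]), ('pen_tip', 0.19, [241.7, 139.7, 249.6, 147.1])]
```

View pics/c6.png

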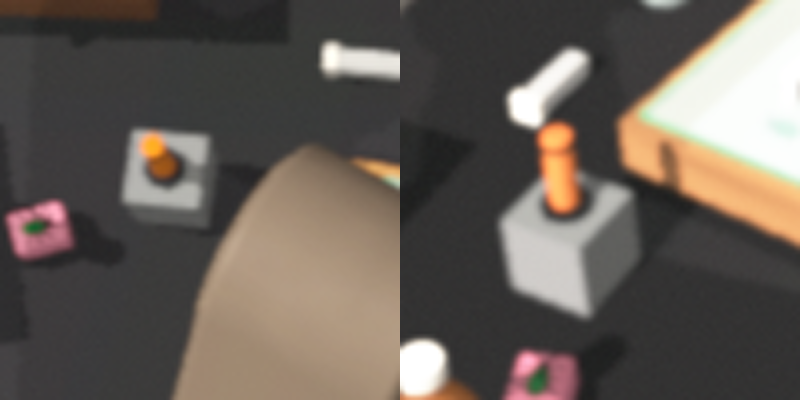

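```bash
python3 - <<'E'
from h import *
T=read_camera("top");S=read_camera("side")
for a,b,z in(((178,146.7),(169,213.2),129),((181,152.3),(171.2,231),67)):
    print(tri([(T,a),(S,b)]),atz(T,a,z).round(1),atz(S,b,z).round(1))
o=[]
for c in(T,S):
    m=np.array(cut_out("pen_stand",c)[0]["region"])|np.array(cut_out("pen",c)[0]["region"])
    # orange pixels: grip, mean and extremes
    h=cv2.cvtColor(c["img"],cv2.COLOR_BGR2HSV);g=cv2.inRange(h,(3,150,70),(20,255,255));g[:,:150]=0;g[:,200:]=0;g[:135]=0;g[250:]=0
    n,l,st,ce=cv2.connectedComponentsWithStats(g);k=1+np.argmax(st[1:,4]);print(st[k],ce[k]);o.append((c,ce[k]))
print("grip centre",tri(o),atz(*o[0],99).round(1),atz(*o[1],99).round(1))
E
```

```text
(array([643.04422957, 227.7896073 , 126.42742552]), [0.21411737233644892, 0.2141173723366211]) [642.4 227.4 129. ] [640.9 230.3 129. ]
(array([643.83998739, 228.4175192 ,  62.29645256]), [0.13682049319798453, 0.13682049319792955]) [642.5 227.6  67. ] [640.5 232.6  67. ]
[176 144   8  10  50] [179.38 148.88]
[164 211  11  22 145] [169.56551724 220.90344828]
grip centre (array([644.56059705, 228.00926427,  98.6793054 ]), [0.06361595796264964, 0.06361595796244665]) [644.5 228.   99. ] [644.3 228.3  99. ]
```

Call:
jog_arm([
  [[50,-24,0],0],
  [[100,-48,0],0],
  [[150,-72,0],0],
  [[200,-95,0],0],
  [[242,-115,0],0],
])

```text
t: 24.7
eef_pos: [564.5, -15.7, 199.2]
tcp_rot: [3.141, 0.0, 1.423]
ft_force: [0.8, 0.3, 0.9]
opening: 0.499
grip_force: 0.0
```

Call:
jog_arm([
  [[50,20,0],0],
  [[90,40,0],0],
  [[130,55,0],0],
  [[140,60,0],0],
  [[140,60,0],0],
])

```text
t: 25.2
eef_pos: [645.3, 113.5, 198.5]
tcp_rot: [-3.141, 0.0, 1.426]
ft_force: [0.7, -1.1, 0.1]
opening: 0.5
grip_force: 0.0
```

```bash
python3 - <<'E'
from h import *
to(644,230,160,1.424)
T=read_camera("top");print(T["shot"])
E
```

```text
t 25.2 at [645.3 113.5 198.5] yaw 1.426 shift [115.1 -18.1  38.5] turn 0.002
28
```

Call:
jog_arm([
  [[50,-8,0],0],
  [[90,-15,0],0],
  [[114,-18,5],0],
  [[114,-18,15],0],
  [[114,-18,20],0],
])

```text
t: 25.75
eef_pos: [643.5, 226.1, 178.1]
tcp_rot: [-3.14, 0.001, 1.423]
ft_force: [-0.4, 0.6, 0.7]
opening: 0.499
grip_force: 0.0
```

Call:
jog_arm([
  [[0,0,0],0],
  [[0,0,0],0],
])

```text
t: 25.95
eef_pos: [644.3, 226.0, 179.2]
tcp_rot: [-3.142, 0.0, 1.422]
ft_force: [-0.5, -0.2, 0.3]
opening: 0.503
grip_force: 0.0
```

```bash
python3 - <<'E'
from h import *
to(643.8,228.8,106,1.424)
E
```

```text
t 25.95 at [644.3 226.  179.2] yaw 1.422 shift [ 2.7 -0.9 73.2] turn -0.002
```

Call:
jog_arm([
  [[2.7,-1,20],0],
  [[2.7,-1,40],0],
  [[2.7,-1,58],0],
  [[2.7,-1,70],0],
  [[2.7,-1,73],0],
])

```text
t: 26.45
eef_pos: [643.2, 229.7, 105.0]
tcp_rot: [-3.14, 0.001, 1.423]
ft_force: [0.5, 0.3, -0.3]
opening: 0.503
grip_force: 0.0
```

Call:
jog_arm([
  [[0,0,0],0],
  [[0,0,0],0],
])

```text
t: 26.65
eef_pos: [643.9, 230.5, 106.9]
tcp_rot: [3.14, -0.0, 1.424]
ft_force: [0.1, -0.4, 0.1]
opening: 0.5
grip_force: 0.0
```

Call:
jog_arm([
  [[0,0,0],0],
  [[0,0,0],0],
  [[0,0,0],0],
  [[0,0,0],0],
  [[0,0,0],0],
], grip=1)

```text
t: 27.15
eef_pos: [643.5, 230.6, 106.2]
tcp_rot: [3.141, -0.0, 1.424]
ft_force: [0.0, -1.0, 1.6]
opening: 0.207
grip_force: 30.0
```

```bash
python3 - <<'E'
from h import *
to(643.8,228.8,181,1.424)
s=state();print(s["opening"]*95,s["grip_force"],s["ft_force"])
E
```

```text
t 27.15 at [643.5 230.6 106.2] yaw 1.424 shift [ -1.7   0.5 -74.8] turn -0.0
19.6973667543054 30.0002458691597 [ 0.03505801 -1.04212887  1.58420341]
```

Call:
jog_arm([
  [[0,0,-8],0],
  [[0,0,-25],0],
  [[0,0,-45],0],
  [[0,0,-65],0],
  [[0,0,-80],0],
])

```text
t: 27.65
eef_pos: [643.6, 230.6, 187.8]
tcp_rot: [3.141, -0.0, 1.424]
ft_force: [1.3, -0.1, -0.8]
opening: 0.205
grip_force: 30.0
```

Call:
jog_arm([
  [[0,0,0],0],
  [[0,0,0],0],
  [[0,0,0],0],
])

```text
t: 27.95
eef_pos: [643.0, 230.4, 184.9]
tcp_rot: [-3.14, 0.001, 1.424]
ft_force: [0.3, 0.4, -0.8]
opening: 0.206
grip_force: 30.0
```

```bash
python3 - <<'E'
from h import *
T=read_camera("top");S=read_camera("side")
for a,b in(((210,201.7),(244.3,228.7)),((263.3,210.3),(275.3,191.7))):
    print(tri([(T,a),(S,b)]),atz(T,a,44).round(1),atz(S,b,44).round(1))
p=state()["eef_pos"];print("exp tip",proj(S,p-[0,0,102.2]),"exp pen top",proj(S,p+[0,0,22.8]))
im=cv2.resize(S["img"][150:290,110:250],None,fx=4,fy=4,interpolation=cv2.INTER_CUBIC);cv2.imwrite("pics/c7.png",im)
to(479.6,119.5,185,1.424)
E
```

```text
(array([475.22958024, 119.6373548 ,  42.46887245]), [3.2942674569920833, 3.29426745699205]) [478.2 120.3  44. ] [471.1 121.1  44. ]
(array([450.68383291, -62.39408919,  54.4488509 ]), [2.735897507628853, 2.735897507628741]) [455.3 -61.9  44. ] [452.4 -75.2  44. ]
exp tip [[170.16239327 225.97210247]] exp pen top [[164.77740416 189.48886829]]
t 28.05 at [643.2 230.4 184.9] yaw 1.424 shift [-1.337e+02 -1.455e+02 -1.000e-01] turn -0.0
```

View pics/c7.png

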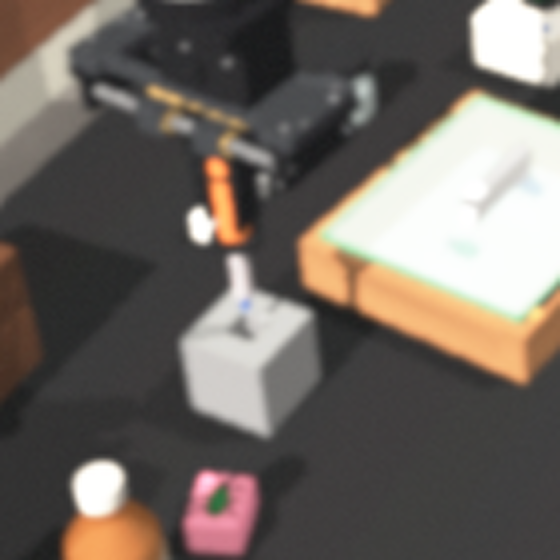

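Call:
jog_arm([
  [[-20,-22,0],0],
  [[-50,-55,0],0],
  [[-85,-92,0],0],
  [[-115,-125,0],0],
  [[-134,-145,0],0],
])

```text
t: 28.55
eef_pos: [477.5, 118.0, 185.6]
tcp_rot: [-3.14, 0.001, 1.423]
ft_force: [1.2, 0.2, -0.6]
opening: 0.207
grip_force: 30.0
```

Call:
jog_arm([
  [[0,0,0],0],
  [[0,0,0],0],
  [[0,0,0],0],
  [[0,0,5],0],
  [[0,0,10],0],
])

```text
t: 29.05
eef_pos: [480.7, 119.6, 175.3]
tcp_rot: [-3.141, 0.0, 1.424]
ft_force: [-0.1, -0.5, -0.5]
opening: 0.204
grip_force: 30.0
```

```bash
python3 - <<'E'
from h import *
to(479.6,119.2,154.5,1.424)
E
```

```text
t 29.05 at [480.7 119.6 175.3] yaw 1.424 shift [-0.5 -1.1 20.8] turn 0.0
```

Call:
jog_arm([
  [[-0.5,-1,5],0],
  [[-0.5,-1,10],0],
  [[-0.5,-1,15],0],
  [[-0.5,-1,18],0],
  [[-0.5,-1,20.5],0],
])

```text
t: 29.55
eef_pos: [479.3, 118.8, 155.2]
tcp_rot: [-3.141, 0.0, 1.424]
ft_force: [0.2, 0.3, -0.2]
opening: 0.203
grip_force: 30.0
```

Call:
jog_arm([
  [[0,0,0],0],
  [[0,0,0],0],
  [[0,0,0],0],
])

```text
t: 29.85
eef_pos: [479.4, 118.9, 155.7]
tcp_rot: [3.141, -0.0, 1.424]
ft_force: [-0.0, 0.0, -1.4]
opening: 0.209
grip_force: 30.0
```

```bash
python3 - <<'E'
from h import *
to(479.6,119.2,154.5,1.424);to(453.2,-58.8,154.5,1.424);print(state()["ft_force"])
S=read_camera("side");cv2.imwrite("pics/c8.png",cv2.resize(S["img"][120:260,180:320],None,fx=4,fy=4,interpolation=cv2.INTER_CUBIC))
E
```

```text
t 29.85 at [479.4 118.9 155.7] yaw 1.424 shift [0.4 0.1 1.2] turn -0.0
t 29.85 at [479.4 118.9 155.7] yaw 1.424 shift [-1.796e+02  1.000e-01  1.200e+00] turn -0.0
[-0.04130061  0.04801807 -1.35348187]
```

View pics/c8.png

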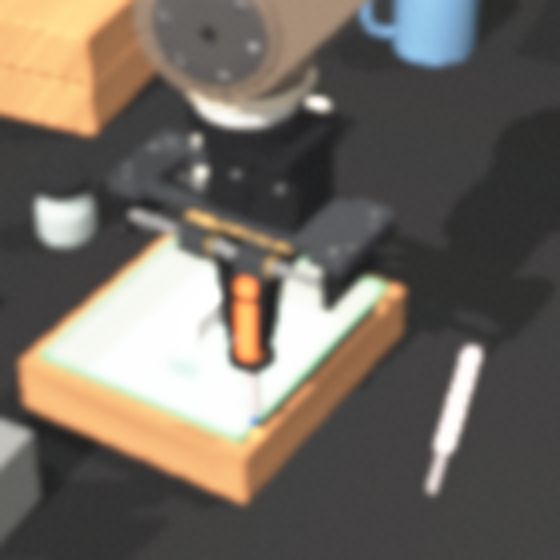

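Call:
jog_arm([
  [[-3,0,0.5],0],
  [[-6,0,1],0],
  [[-9,0,1],0],
  [[-12,0,1],0],
  [[-15,0,1],0],
])

```text
t: 30.4
eef_pos: [477.1, 103.7, 154.5]
tcp_rot: [3.142, 0.0, 1.424]
ft_force: [0.2, -0.5, -0.3]
opening: 0.205
grip_force: 30.0
```

Call:
jog_arm([
  [[-3,0,0],0],
  [[-6,0,0],0],
  [[-9,0,0],0],
  [[-12,0,0],0],
  [[-15,0,0],0],
])

```text
t: 30.9
eef_pos: [474.9, 89.0, 154.5]
tcp_rot: [3.142, 0.0, 1.424]
ft_force: [-0.5, -0.1, -0.8]
opening: 0.201
grip_force: 30.0
```

Call:
jog_arm([
  [[-3,0,0],0],
  [[-6,0,0],0],
  [[-9,0,0],0],
  [[-12,0,0],0],
  [[-15,0,0],0],
])

```text
t: 31.4
eef_pos: [472.7, 74.1, 154.5]
tcp_rot: [3.142, 0.0, 1.424]
ft_force: [-0.4, -0.5, -1.4]
opening: 0.207
grip_force: 30.0
```

Call:
jog_arm([
  [[-3,0,0],0],
  [[-6,0,0],0],
  [[-9,0,0],0],
  [[-12,0,0],0],
  [[-15,0,0],0],
])

```text
t: 31.9
eef_pos: [470.5, 59.3, 154.5]
tcp_rot: [3.142, 0.0, 1.424]
ft_force: [0.1, 0.8, -0.9]
opening: 0.207
grip_force: 30.0
```

Call:
jog_arm([
  [[-3,0,0],0],
  [[-6,0,0],0],
  [[-9,0,0],0],
  [[-12,0,0],0],
  [[-15,0,0],0],
])

```text
t: 32.4
eef_pos: [468.3, 44.4, 154.5]
tcp_rot: [3.142, 0.0, 1.424]
ft_force: [-1.0, 0.0, -0.1]
opening: 0.207
grip_force: 30.0
```

Call:
jog_arm([
  [[-3,0,0],0],
  [[-6,0,0],0],
  [[-9,0,0],0],
  [[-12,0,0],0],
  [[-15,0,0],0],
])

```text
t: 32.9
eef_pos: [466.1, 29.6, 154.5]
tcp_rot: [3.142, 0.0, 1.424]
ft_force: [0.1, 0.4, -1.6]
opening: 0.209
grip_force: 30.0
```

```bash
python3 - <<'E'
from h import *
to(453.2,-58.8,154.5,1.424);print(state()["ft_force"])
E
```

```text
t 32.9 at [466.1  29.6 154.5] yaw 1.424 shift [-89.3   0.2   0. ] turn -0.0
[ 0.06086948  0.42956206 -1.61766001]
```

Call:
jog_arm([
  [[-3,0,0],0],
  [[-6,0,0],0],
  [[-9,0,0],0],
  [[-12,0,0],0],
  [[-15,0,0],0],
])

```text
t: 33.4
eef_pos: [463.9, 14.7, 154.5]
tcp_rot: [3.142, 0.0, 1.424]
ft_force: [0.4, -0.4, -0.5]
opening: 0.208
grip_force: 30.0
```

Call:
jog_arm([
  [[-3,0,0],0],
  [[-6,0,0],0],
  [[-9,0,0],0],
  [[-12,0,0],0],
  [[-15,0,0],0],
])

```text
t: 33.9
eef_pos: [461.7, -0.1, 154.5]
tcp_rot: [3.142, 0.0, 1.424]
ft_force: [-0.8, 0.5, -0.7]
opening: 0.205
grip_force: 30.0
```

Call:
jog_arm([
  [[-3,0,0],0],
  [[-6,0,0],0],
  [[-9,0,0],0],
  [[-12,0,0],0],
  [[-15,0,0],0],
])

```text
t: 34.4
eef_pos: [459.5, -14.9, 154.5]
tcp_rot: [3.142, 0.0, 1.424]
ft_force: [-0.2, -0.5, -0.9]
opening: 0.205
grip_force: 30.0
```

Call:
jog_arm([
  [[-3,0,0],0],
  [[-6,0,0],0],
  [[-9,0,0],0],
  [[-12,0,0],0],
  [[-15,0,0],0],
])

```text
t: 34.9
eef_pos: [457.3, -29.8, 154.5]
tcp_rot: [3.142, 0.0, 1.424]
ft_force: [0.8, 0.4, -1.4]
opening: 0.205
grip_force: 30.0
```

Call:
jog_arm([
  [[-3,0,0],0],
  [[-6,0,0],0],
  [[-9,0,0],0],
  [[-12,0,0],0],
  [[-15,0,0],0],
])

```text
t: 35.4
eef_pos: [455.1, -44.6, 154.5]
tcp_rot: [3.142, 0.0, 1.424]
ft_force: [0.8, -0.6, -0.9]
opening: 0.205
grip_force: 30.0
```

Call:
jog_arm([
  [[-3,0,0],0],
  [[-6,0,0],0],
  [[-9,0,0],0],
  [[-12,0,0],0],
  [[-15,0,0],0],
])

```text
t: 35.9
eef_pos: [452.9, -59.5, 154.5]
tcp_rot: [3.141, 0.0, 1.424]
ft_force: [0.2, -0.2, -0.8]
opening: 0.204
grip_force: 30.0
```

Call:
jog_arm([
  [[0,0,0],0],
  [[0,0,0],0],
  [[0,0,0],0],
  [[0,0,0],0],
])

```text
t: 36.3
eef_pos: [452.9, -59.1, 154.5]
tcp_rot: [-3.142, 0.0, 1.424]
ft_force: [-0.5, 0.7, 0.0]
opening: 0.204
grip_force: 30.0
```

```bash
python3 - <<'E'
from h import *
to(453.2,-58.8,154.5,1.424);to(643.5,230.6,190,1.424)
S=read_camera("side");cv2.imwrite("pics/c9.png",cv2.resize(S["img"][120:260,180:320],None,fx=4,fy=4,interpolation=cv2.INTER_CUBIC))
E
```

```text
t 36.3 at [452.9 -59.1 154.5] yaw 1.424 shift [ 0.3  0.2 -0. ] turn -0.0
t 36.3 at [452.9 -59.1 154.5] yaw 1.424 shift [314.5 146.1 -35.5] turn -0.0
```

View pics/c9.png

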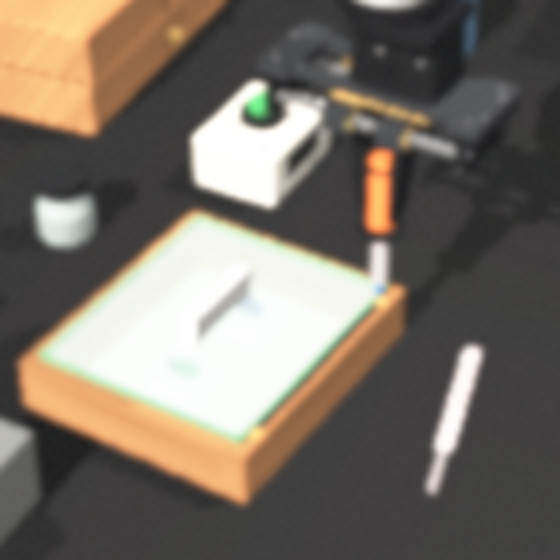

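Call:
jog_arm([
  [[0,0,-6],0],
  [[0,0,-18],0],
  [[0,0,-36],0],
  [[12,6,-40],0],
  [[35,16,-40],0],
])

```text
t: 36.85
eef_pos: [474.5, -26.8, 195.4]
tcp_rot: [3.14, 0.0, 1.422]
ft_force: [0.7, 0.2, -0.6]
opening: 0.205
grip_force: 30.0
```

Call:
jog_arm([
  [[30,14,0],0],
  [[65,30,0],0],
  [[100,46,0],0],
  [[135,62,0],0],
  [[170,79,0],0],
])

```text
t: 37.35
eef_pos: [577.6, 132.1, 194.2]
tcp_rot: [-3.142, 0.0, 1.424]
ft_force: [0.7, -1.1, -0.9]
opening: 0.204
grip_force: 30.0
```

Call:
jog_arm([
  [[35,17,0],0],
  [[65,32,0],0],
  [[90,44,0],0],
  [[105,50,0],0],
  [[109,51,0],0],
])

```text
t: 37.85
eef_pos: [643.6, 232.3, 193.6]
tcp_rot: [-3.141, 0.0, 1.425]
ft_force: [-0.1, 0.0, -1.2]
opening: 0.206
grip_force: 30.0
```

Call:
jog_arm([
  [[0,0,0],0],
  [[0,0,0],0],
  [[0,0,0],0],
])

```text
t: 38.15
eef_pos: [643.1, 229.4, 194.7]
tcp_rot: [-3.142, 0.0, 1.423]
ft_force: [0.4, 0.2, -1.0]
opening: 0.206
grip_force: 30.0
```

```bash
python3 - <<'E'
from h import *
to(643.5,230.6,180,1.424)
E
```

```text
t 38.15 at [643.1 229.4 194.7] yaw 1.423 shift [ 1.3  0.2 14.7] turn -0.001
```

Call:
jog_arm([
  [[1.2,0.2,5],0],
  [[1.2,0.2,12],0],
  [[1.2,0.2,20],0],
  [[1.2,0.2,28],0],
  [[1.2,0.2,36],0],
])

```text
t: 38.65
eef_pos: [643.6, 231.1, 157.5]
tcp_rot: [-3.141, 0.0, 1.424]
ft_force: [0.9, -0.3, -1.3]
opening: 0.21
grip_force: 30.0
```

Call:
jog_arm([
  [[0,0,6],0],
  [[0,0,14],0],
  [[0,0,22],0],
  [[0,0,30],0],
  [[0,0,38],0],
])

```text
t: 39.15
eef_pos: [643.7, 231.2, 119.8]
tcp_rot: [-3.142, 0.0, 1.424]
ft_force: [-0.0, -0.9, -0.4]
opening: 0.207
grip_force: 30.0
```

```bash
python3 - <<'E'
from h import *
to(643.5,230.6,107,1.424);print(state()["ft_force"])
E
```

```text
t 39.15 at [643.7 231.2 119.8] yaw 1.424 shift [-0.6 -0.1 12.8] turn -0.0
[-0.02574889 -0.86148228 -0.43164095]
```

Call:
jog_arm([
  [[-0.6,0,4],0],
  [[-0.6,0,8],0],
  [[-0.6,0,11],0],
  [[-0.6,0,12.8],0],
  [[-0.6,0,12.8],0],
])

```text
t: 39.65
eef_pos: [643.6, 230.6, 107.6]
tcp_rot: [-3.142, 0.0, 1.424]
ft_force: [0.0, -0.1, -0.6]
opening: 0.204
grip_force: 30.0
```

Call:
jog_arm([
  [[0,0,0],0],
  [[0,0,0],0],
  [[0,0,0],0],
], grip=0.5)

```text
t: 39.95
eef_pos: [643.8, 230.6, 108.0]
tcp_rot: [3.141, -0.0, 1.424]
ft_force: [0.0, 0.4, -0.5]
opening: 0.401
grip_force: 0.0
```

Call:
jog_arm([
  [[0,0,0],0],
  [[0,0,0],0],
  [[0,0,-15],0],
  [[0,0,-45],0],
  [[0,0,-90],0],
])

```text
t: 40.45
eef_pos: [642.9, 230.4, 197.7]
tcp_rot: [-3.138, 0.002, 1.424]
ft_force: [0.7, 0.4, 0.9]
opening: 0.499
grip_force: 0.0
```

Call:
jog_arm([
  [[-50,-20,0],0],
  [[-100,-40,0],0],
  [[-150,-60,0],0],
  [[-200,-60,0],0],
  [[-250,-60,0],0],
], grip=1)

```text
t: 40.95
eef_pos: [548.5, 1.4, 199.2]
tcp_rot: [3.14, 0.0, 1.425]
ft_force: [0.9, -0.6, 0.1]
opening: 0.136
grip_force: 0.0
```

```bash
python3 - <<'E'
from h import *
to(639.1,-256.6,110,1.424)
T=read_camera("top");S=read_camera("side")
im=np.hstack([cv2.resize(c["img"][y:y+150,x:x+133],None,fx=3,fy=3,interpolation=cv2.INTER_CUBIC) for c,x,y in((T,145,115),(S,140,130))]);cv2.imwrite("pics/c10.png",im)
E
```

```text
t 40.95 at [548.5   1.4 199.2] yaw 1.425 shift [-242.1  127.2   89.2] turn 0.001
```

View pics/c10.png

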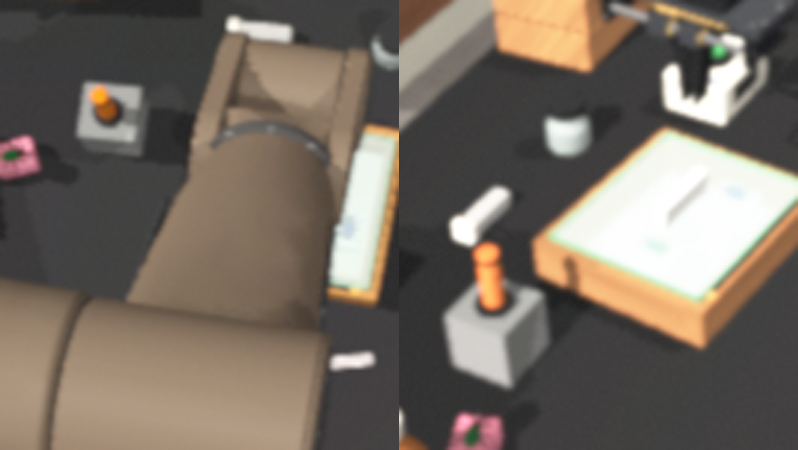

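Call:
jog_arm([
  [[-50,26,0],0],
  [[-95,50,0],0],
  [[-140,74,0],0],
  [[-185,98,20],0],
  [[-220,116,50],0],
])

```text
t: 41.55
eef_pos: [630.6, -224.9, 156.4]
tcp_rot: [3.137, 0.001, 1.424]
ft_force: [-0.2, -0.2, -0.9]
opening: 0.007
grip_force: 0.0
```

Call:
jog_arm([
  [[-15,8,15],0],
  [[-22,11,30],0],
  [[-22,11,38],0],
  [[-22,11,38],0],
  [[-22,11,38],0],
])

```text
t: 42.05
eef_pos: [636.7, -244.8, 117.1]
tcp_rot: [3.141, 0.0, 1.425]
ft_force: [-1.2, -0.7, 0.5]
opening: 0.001
grip_force: 0.0
```

```bash
python3 - <<'E'
from h import *
to(639,-256.6,96,1.424)
E
```

```text
t 42.05 at [ 636.7 -244.8  117.1] yaw 1.425 shift [-11.3   3.9  21.1] turn 0.001
```

Call:
jog_arm([
  [[-11.3,4,8],0],
  [[-11.3,4,16],0],
  [[-11.3,4,20],0],
  [[-11.3,4,21],0],
  [[-11.3,4,21],0],
])

```text
t: 42.55
eef_pos: [638.7, -258.0, 95.2]
tcp_rot: [-3.141, 0.0, 1.424]
ft_force: [-1.9, -1.5, 2.7]
opening: 0.003
grip_force: 1.3
```

Call:
jog_arm([
  [[0,0,2],0],
  [[0,0,4],0],
  [[0,0,5],0],
  [[0,0,6],0],
  [[0,0,6],0],
])

```text
t: 43.05
eef_pos: [638.8, -257.9, 91.1]
tcp_rot: [3.141, 0.001, 1.424]
ft_force: [-6.9, -0.1, 18.5]
opening: 0.008
grip_force: 9.2
```

Fully pressed (same stop height and force as before); release and retreat.

Call:
jog_arm([
  [[0,0,-10],0],
  [[0,0,-30],0],
  [[0,0,-60],0],
  [[0,0,-100],0],
  [[0,0,-120],0],
])

```text
t: 43.55
eef_pos: [639.4, -257.7, 212.2]
tcp_rot: [3.139, 0.001, 1.424]
ft_force: [-0.1, -0.1, 0.4]
opening: 0.005
grip_force: 0.0
```

Call:
jog_arm([
  [[-40,-40,0],0],
  [[-70,-75,0],0],
  [[-100,-110,0],0],
  [[-110,-130,0],0],
  [[-110,-130,0],0],
])

```text
t: 44.05
eef_pos: [491.8, -348.5, 209.3]
tcp_rot: [-3.141, -0.0, 1.421]
ft_force: [1.2, 0.7, 0.8]
opening: -0.001
grip_force: 0.0
```

Call:
jog_arm([
  [[0,0,0],0],
  [[0,0,0],0],
  [[0,0,0],0],
  [[0,0,0],0],
  [[0,0,0],0],
])

```text
t: 44.55
eef_pos: [494.5, -347.2, 209.0]
tcp_rot: [-3.141, -0.0, 1.425]
ft_force: [0.3, -1.1, 0.1]
opening: 0.002
grip_force: 0.0
```

```bash
python3 - <<'E'
from h import *
T=read_camera("top");S=read_camera("side")
r=cut_out("lid",S)[0];print(r["box"],fit((180,210,5),[(S,np.array(r["region"])*1.)],[555,16,44,-.147],False))
im=np.hstack([cv2.resize(c["img"][y:y+150,x:x+133],None,fx=3,fy=3,interpolation=cv2.INTER_CUBIC) for c,x,y in((T,165,115),(S,145,130))]);cv2.imwrite("pics/c11.png",im)
s=state();print(s["eef_pos"],s["ft_force"])
E
```

```text
[191.2, 178.5, 274.9, 230.7] (array([ 5.52651e+02,  1.48380e+01,  4.54710e+01, -1.45000e-01]), np.float64(0.021))
[ 494.21035885 -347.45268636  209.0778465 ] [-1.27383421 -0.04995126  0.954162  ]
```

View pics/c11.png

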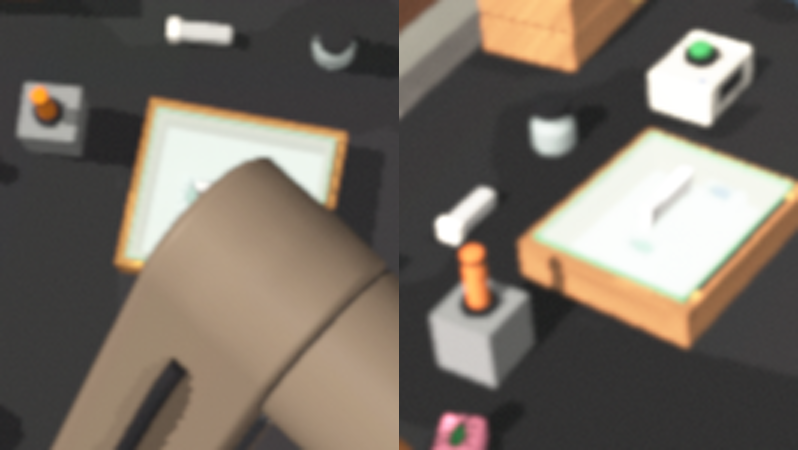

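```bash
python3 -c "
from cell import *
print(job_done())"
```

```text
the job is handed in; nothing more can be done
None
```

I handed the job in at about 45 s on the robot's clock; `job_done()` returned no verdict. Two specimen blocks were present, green and blue. Both stand in the case, the lid measures about 1 mm off centre, the lamp button bottomed out on both presses, and the seam was drawn at 3 cm/s. The pen hangs back in its stand, and the bystanders and pink look-alikes were not touched.

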